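# Release a batch of valve bodies down the chute and catch them in the dish

### The job

Set every aluminium valve body from the blue mat on the chute, above the raised stop; then knock the red stop cap fully down with the mallet (never with the fingers) and stand the mallet back upright on the middle of its rubber rest. Then hold the yellow dish up under the lip, push the orange paddle in with the dish's rim so the gate opens, and keep the dish there until it has caught all the valve bodies; put the dish with them level on the middle of the green mat. Leave everything else on the bench where it is.

Things in the scene. Friction and masses are not known exactly. Their poses are not given: they have to be found in the camera images.
- valve1: aluminium valve body, square-cornered base 40 (its x) x 50 (its y) x 16 high with a 28 x 28 boss on it up to 44; about 65 g. Origin: centre of the underside, z up out of the boss. Two to four of the four are present; absent ones read None all through.
- valve2: aluminium valve body, square-cornered base 40 (its x) x 50 (its y) x 16 high with a 28 x 28 boss on it up to 44; about 65 g. Origin: centre of the underside, z up out of the boss. Two to four of the four are present; absent ones read None all through.
- valve3: aluminium valve body, square-cornered base 40 (its x) x 50 (its y) x 16 high with a 28 x 28 boss on it up to 44; about 65 g. Origin: centre of the underside, z up out of the boss. Two to four of the four are present; absent ones read None all through.
- valve4: aluminium valve body, square-cornered base 40 (its x) x 50 (its y) x 16 high with a 28 x 28 boss on it up to 44; about 65 g. Origin: centre of the underside, z up out of the boss. Two to four of the four are present; absent ones read None all through.
- chute: fixed blue stand of the gravity chute. Origin on the table right under the chute's lower lip; its x axis runs horizontally uphill, its y axis (level) points to the side where the red-capped stop stands, z up
- lane: sloping steel lane, fixed on the stand. Origin: lane floor, middle of the lower lip, 165 above the table; x runs uphill along the floor (20 degrees), z square to it. Clear width 60, side walls 12 high, length 262, top end closed. The stop's bar crosses at x = 71 to 79. Valve bodies ride with their 50 mm side across; up to four queue above the stop
- load (a point): point on the lane floor, mid-width, 228 up from the lip: where a valve body can be set down to slide to the stop or the queue
- stop (a joint): the stop: a steel bar across the lane on a stiff plunger with a red cap. 0 = up (bar stands 13 above the floor), grows to 0.020 m = knocked fully down (bar under the floor; it stays there). About 6 N of friction
- cap: red round striking cap of the stop, 36 dia, 14 thick, on the chute's y+ side, 75 from the lane's middle. Origin: centre of its underside
- cap_top (a point): centre of the red cap's top face (about 233 above the table when up); it goes straight down with the stop
- paddle (a joint): orange sprung paddle under the lip that works the orange gate bar at the lip: 0 = out, gate shut (bar 15 above the floor); pushed uphill (along the chute's x) by 0.020 m it is fully in and the gate bar is below the floor. It springs back (about 2 N)
- paddle_face (a point): centre of the paddle's outer face, which looks along the chute's -x; face 90 wide and 45 high (85 to 130 above the table), 5 inside the lip. The open gate bar's lower edge is about 130 above the table
- dish: yellow catch dish, open box 160 (x) x 140 (y) x 60 high, walls and floor 4 thick, 160 g. Origin: centre of the underside. Upright grip tab on its -x wall, middle at x = -75, 10 thick (x), 60 wide (y), top 127 above the underside
- mallet: mallet standing on its striking face: black round head 56 dia x 80 high, wooden handle level along its -x, 22 wide x 26 high, middle 40 above the face, reaching from the head to x = -130; 340 g. Origin: centre of the lower striking face
- rest: fixed black rubber rest for the mallet, 100 x 100 x 6. Origin: centre of its underside
- outmat: fixed green delivery mat 190 x 180 x 4. Origin: centre of its underside
- oiler: blue plastic oiler bottle, 54 dia x 140 high; bystander, origin at the centre of its underside
- carton: small cardboard carton 100 x 130 x 60; bystander, origin at the centre of its underside
- housing1: black motor housing 75 x 75 x 58; bystander, origin at the centre of its underside
- housing2: a second black housing 75 x 75 x 58; bystander, origin at the centre of its underside
- collar: steel collar, 72 outside dia, 45 high; bystander, origin at the centre of its underside
- cupbin: red open bin 150 x 100 x 70; bystander, origin at the centre of its underside
- spool: upright aluminium spool, 44 dia x 80; bystander, origin at the centre of its underside
Things that resemble listed ones, but are neither listed nor needed, are in the scene too. What is shaped like the mallet but pink or turquoise is not meant.

How it is judged:
On the way, in this order (a step that is already met when the one before it is completed fails the run):
1. every valve body present rests on the lane above the stop, with the stop still up (value of joint stop below 0.006 m and x of valve1 in the frame of lane between 0.082 and 0.262 m and y of valve1 in the frame of lane between -0.03 and 0.03 m and z of valve1 in the frame of lane between -0.01 and 0.015 m and linear speed of each of valve1, valve2, valve3, valve4 below 0.05 m/s and x of valve2 in the frame of lane between 0.082 and 0.262 m and y of valve2 in the frame of lane between -0.03 and 0.03 m and z of valve2 in the frame of lane between -0.01 and 0.015 m and x of valve3 in the frame of lane between 0.082 and 0.262 m and y of valve3 in the frame of lane between -0.03 and 0.03 m and z of valve3 in the frame of lane between -0.01 and 0.015 m and x of valve4 in the frame of lane between 0.082 and 0.262 m and y of valve4 in the frame of lane between -0.03 and 0.03 m and z of valve4 in the frame of lane between -0.01 and 0.015 m), for 0.2 s.
2. the stop is knocked fully down (value of joint stop above 0.016 m), for 0.2 s.
3. the mallet stands back on its rest (horizontal distance between mallet and rest below 0.035 m and height (world z) of mallet below 0.02 m and angle between mallet's own z axis and vertical below 0.15 rad and linear speed of mallet below 0.02 m/s), for 0.2 s.
4. all the valve bodies are in the dish while it is held up under the lip (height (world z) of dish above 0.02 m and horizontal distance between dish and lane below 0.13 m and x of valve1 in the frame of dish between -0.08 and 0.08 m and y of valve1 in the frame of dish between -0.07 and 0.07 m and z of valve1 in the frame of dish between -0.01 and 0.095 m and x of valve2 in the frame of dish between -0.08 and 0.08 m and y of valve2 in the frame of dish between -0.07 and 0.07 m and z of valve2 in the frame of dish between -0.01 and 0.095 m and x of valve3 in the frame of dish between -0.08 and 0.08 m and y of valve3 in the frame of dish between -0.07 and 0.07 m and z of valve3 in the frame of dish between -0.01 and 0.095 m and x of valve4 in the frame of dish between -0.08 and 0.08 m and y of valve4 in the frame of dish between -0.07 and 0.07 m and z of valve4 in the frame of dish between -0.01 and 0.095 m), for 0.2 s.
At the end, for the whole second after the job is handed in: The dish stands level and at rest on the green mat, its centre within 45 mm of the mat's, with every valve body present inside it; the mallet stands upright within 35 mm of the middle of its rest; the stop is down (16 mm or more) (all of step 3 and horizontal distance between dish and outmat below 0.045 m and height (world z) of dish below 0.012 m and angle between dish's own z axis and vertical below 0.1 rad and linear speed of dish below 0.02 m/s and value of joint stop above 0.016 m and x of valve1 in the frame of dish between -0.08 and 0.08 m and y of valve1 in the frame of dish between -0.07 and 0.07 m and z of valve1 in the frame of dish between -0.01 and 0.095 m and x of valve2 in the frame of dish between -0.08 and 0.08 m and y of valve2 in the frame of dish between -0.07 and 0.07 m and z of valve2 in the frame of dish between -0.01 and 0.095 m and x of valve3 in the frame of dish between -0.08 and 0.08 m and y of valve3 in the frame of dish between -0.07 and 0.07 m and z of valve3 in the frame of dish between -0.01 and 0.095 m and x of valve4 in the frame of dish between -0.08 and 0.08 m and y of valve4 in the frame of dish between -0.07 and 0.07 m and z of valve4 in the frame of dish between -0.01 and 0.095 m and linear speed of each of valve1, valve2, valve3, valve4 below 0.03 m/s); the robot touches nothing.
It fails at once if the fingers push the red cap down (contact force between the fingers and cap above 2 N and value of joint stop between 0.004 and 0.016 m).
It fails at once if a bystander is moved more than 40 mm or tipped (distance of any of oiler, carton, housing1, housing2, collar, cupbin, spool from where it was at the start of the episode above 0.04 m or angle between any of oiler, carton, housing1, housing2, collar, cupbin, spool's own z axis and vertical above 0.4 rad).
Of valve1, valve2, valve3, valve4 only 2 to 4 are there at a start; the rules pass over those that are not, and their reading is None.
At some moment in a run one of valve1, valve2, valve3, valve4, dish may be knocked a few centimetres aside while the robot is not near it.
It also fails if it takes over 210 s, if anything falls off the work surface, if the arm or the gripper's body presses on something with over 40 N, if the wrist force passes 120 N, or if a joint passes its speed limit or range.

### The arm

A 6-joint arm with a two-finger parallel gripper is mounted at the origin on the work surface. World frame = base frame: x ahead of the robot, y to its left, z up, the work surface at z = 0. Lengths are in m, angles in rad, forces in N, time in s.
With the tool pointing down it reaches from about 0.3 to 0.825 m from the base axis. Payload 5.4 kg.
Tool frame: the origin (TCP) lies midway between the tips of the shut fingers; the grasp point (between the pads) lies 19 mm behind it (arm.grip_depth is the distance from the TCP to the grasp point, in m); z points along the fingers, y is the line along which they close (so a half turn about z gives the same grasp; the last joint's range is limited). The gripper opens to 92 mm and grips with 3 to 60 N. Pads are 20 mm wide; open, the fingers measure 128 mm over their backs; the gripper's body (75 mm by 189 mm) begins 69 mm behind the grasp point.
Start: joints at [-1.506, 0.158, 1.597, -0, 1.386, -0.21], TCP at [0.156, -0.553, 0.215] pointing down, gripper open.
Joint ranges: [-2.91, 2.91], [-0.94, 2.29], [0.18, 2.7], [-1.29, 4.43], [0.17, 2.64], [-3, 3]. Speed limits (rad/s): [2.57, 2.57, 3.14, 3.14, 3.14, 3.14].

### API

Orientations are given as a rotation vector (axis times angle).
In Python, from rig import arm, vision, hand_in, models gives the robot as it stands. The module is installed in compiled form; this text tells all that it offers.
- The arm moves only by the tool servo_tool, never from a script. Its argument "increments" is a list of rows, each a list of 4 numbers: the shift along the tool's x, y, z as a fraction of full scale, then the turn about the tool's z as a fraction of full scale. A call has 1 to 5 rows; each row shifts and turns the commanded pose from where the row before left it, along the tool's axes as they then stand; what a row does not reach is not made up. Full scale, the value 1, is 50 mm for a shift and 0.08 rad for a turn. A row lasts 1/8 s, in which the tool goes at most 62.5 mm and 10.7 degrees, less where a joint would pass 70% of its speed; a pose out of reach is approached as far as the arm can. A call with a number of a shift or a turn outside -1 to 1 is refused whole. A call with a gripper value outside its range is refused whole. "claw" is the opening, from -1 (shut) to 1 (fully open), set as the call begins (left out, the last holds). The fingers move at their own pace and stop on an object; the grip force is fixed at half the most. Time passes only in rows, so rows that do not move let the fingers close. It gives the time, the measured TCP pose, the force, the opening and the grip force at its end, in the units of the state.
- arm.observe(): the state, without advancing time (a new reading comes with each control period).
- vision.snapshot(name): name is "side" or "top" or "wrist"; returns (picture, depth): 400x640x3 uint8, red, green, blue; 400x640 float32, m along the optical axis (not along the pixel's ray), 0 where there is no reading.
- vision.get_calibration(name): a dict with "fov_y" (degrees; the focal length in pixels is half the picture's height over the tangent of half this angle, whatever the lens; pixels are square), "cx", "cy" (the principal point, pixels), "eye" and "orientation" of the camera in the world; the wrist camera has in their place "tool_from_camera" (4x4, takes a point from camera to tool coordinates, whose origin is the TCP and whose axes are the flange's). Camera axes: x right, y up, looking along -z (the intrinsics and any distortion apply to the point x, -y, -z); pixel columns grow to the right and rows downward; lengths in m; the calibration is good to about 2 mm. A picture is of the moment at which its call begins: read the wrist's pose just before it. get_calibration takes no time and is no camera call.
- hand_in(): hands the job in; it is judged then, once.
Trained networks look in the newest picture that a camera, given by its name, has taken for a name from the list of things; names that differ only in an ending like _2 or _b are one class to them, and where a whole thing is asked for, a point or a joint stands for the part that bears it (a point fixed in the world has none). Each returns a list of dicts, best first, with "score" (0 to 1); they miss things now and then, are a little off and sometimes report something else, mostly with a low value. They report only what shows in the picture. A call takes as long as a camera call. They do not tell look-alikes from the thing itself.
- models.recognise(camera, name): "at" ([x, y, z] in m, in world coordinates, good to about 4 mm: the middle of the surface that is visible of it).
- models.silhouettes(camera, name): "region" (400x640 bool, what is visible of it).
- models.tip_of(camera, name): "at" ([x, y, z] in m, in world coordinates, good to about 4 mm: a listed point, or the origin of a listed thing).
The state is a dict: "time": time; "qpos": joint angles; "joint_velocities": joint speeds; "joint_efforts": joint torques, N m; "tool_pos": TCP position; "tcp_rot": TCP orientation; "contact_force": force on the tool from outside, world axes, zero at the start; "wrist_torque": the same for the moment, N m; "opening": opening from 0.0 (shut) to 1.0 (fully open); "grasp_force": force on a finger pad.
Only numpy, scipy, OpenCV 4.12 (cv2) and the standard library are available. Lean on these libraries where they do the work, as an engineer would, in place of code of your own. Each camera call takes 0.05 s, during which the arm holds its last target. There are 200 camera calls.

## Working session

There is one attempt and no reset: what is moved stays moved. The work goes in short steps, Python scripts to look and compute and a tool call to move; the robot and the scene stay as the last step left them, time stands still between calls to the robot, and variables do not carry over. Pictures are saved under pics/ and viewed, at most 14 in all, crops included, and the job is handed in when it is done.

Besides the shell and the picture viewer there is one more tool, called after "Request:" in YAML: its name, and indented under it one key for each argument. servo_tool: Moves the arm, as the interface text tells. Its arguments: {"type":"object","properties":{"increments":{"type":"array"},"claw":{"type":"number"}},"required":["increments"]}

```bash
mkdir -p pics; ls; cat > h.py <<'E'
import numpy as np, cv2
from scipy.spatial.transform import Rotation as R
from rig import arm, vision, hand_in, models
def snap(n, save=None):
    s=arm.observe(); p,d=vision.snapshot(n)
    if save: cv2.imwrite('pics/'+save,p[:,:,::-1])
    return p,d,s
def cam(n,s):
    c=vision.get_calibration(n); f=200/np.tan(np.radians(c['fov_y']/2))
    if 'eye' in c:
        o=np.array(c['orientation']); M=o if o.shape==(3,3) else R.from_rotvec(o).as_matrix() if o.size==3 else R.from_quat(o).as_matrix()
        return f,c['cx'],c['cy'],M,np.array(c['eye'])
    T=np.array(c['tool_from_camera']); W=R.from_rotvec(s['tcp_rot']).as_matrix()
    return f,c['cx'],c['cy'],W@T[:3,:3],W@T[:3,3]+np.array(s['tool_pos'])
def cloud(n,d,s):
    f,cx,cy,M,e=cam(n,s); v,u=np.mgrid[0:400,0:640]
    P=np.stack([(u-cx)/f*d,-(v-cy)/f*d,-d],-1)
    W=P@M.T+e; W[d==0]=np.nan
    return W
def proj(n,X,s):
    f,cx,cy,M,e=cam(n,s); p=(np.array(X)-e)@M
    return cx+f*p[...,0]/-p[...,2], cy+f*p[...,1]/p[...,2]
E
python3 - <<'E'
from h import *
for n in ['side','top','wrist']: print(n,vision.get_calibration(n))
for n in ['top','side']:
    p,d,s=snap(n,n+'0.png'); print(n,d.min(),d.max())
print(arm.observe(), arm.grip_depth)
E
```

```text
pics
side {'fov_y': 48.62194393929573, 'cx': 320.0383642329745, 'cy': 195.98984974859292, 'eye': array([-0.2917609 , -1.02640932,  1.07647479]), 'orientation': array([ 0.91555193, -0.33486318, -0.60249942])}
top {'fov_y': 45.55271214546376, 'cx': 320.6244625626355, 'cy': 198.61581886233222, 'eye': array([ 0.38118225, -0.05359052,  1.513034  ]), 'orientation': array([ 0.07310694, -0.07330514, -1.59042259])}
wrist {'fov_y': 58.52764020043858, 'cx': 315.13384370653984, 'cy': 199.32241073898743, 'tool_from_camera': array([[ 1.58614472e-03,  9.66458958e-01,  2.56816210e-01,
         7.18199606e-02],
       [ 9.99998345e-01, -1.76189246e-03,  4.54234030e-04,
         3.36893219e-04],
       [ 8.91481092e-04,  2.56815064e-01, -9.66460153e-01,
        -1.70585365e-01],
       [ 0.00000000e+00,  0.00000000e+00,  0.00000000e+00,
         1.00000000e+00]])}
top 0.0 2.3868341
side 0.0 3.999921
{'time': 0.1, 'qpos': array([-1.50608458e+00,  1.58970553e-01,  1.59807018e+00, -4.26719547e-05,
        1.38620581e+00, -2.10099503e-01]), 'joint_velocities': array([ 1.76590049e-03, -2.64742008e-03, -1.57913972e-03, -9.20884269e-05,
        5.00993121e-04, -9.50196901e-04]), 'joint_efforts': array([-3.43125184e-04, -3.86508322e+01, -3.22957349e+01,  7.02532777e-02,
        3.39500920e-02, -4.56626822e-05]), 'tool_pos': array([ 0.155965  , -0.55286765,  0.21374417]), 'tcp_rot': array([-3.11034349e+00, -4.30101306e-01, -1.22915910e-04]), 'contact_force': array([ 0.16406299,  0.72566653, -0.02126471]), 'wrist_torque': array([ 0.01968259, -0.01829604,  0.00118596]), 'grasp_force': 0.0, 'opening': 1.0016768077925922} 0.0187
```

View pics/top0.png

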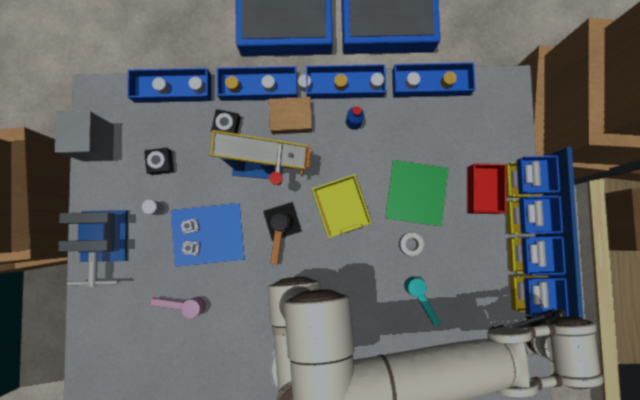

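View pics/side0.png

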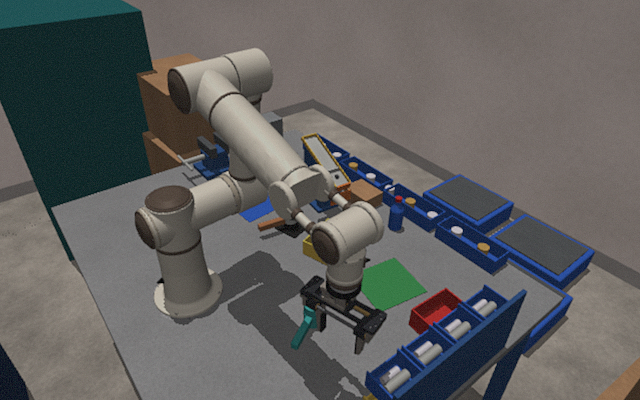

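```bash
python3 - <<'E'
from h import *
for n in ['top','side']:
    p,d,s=snap(n)
    np.save(n+'_c.npy',cloud(n,d,s)); np.save(n+'_p.npy',p)
    for name in ['valve1','cap_top','load','paddle_face','dish','mallet','rest','outmat','chute','oiler','carton','housing1','collar','cupbin','spool','lane']:
        for o in models.tip_of(n,name)[:5]:
            u,v=proj(n,o['at'],s); print(n,name,round(o['score'],2),np.round(o['at'],3),int(u),int(v))
E
```

```text
top valve1 0.64 [0.377 0.356 0.004] 191 246
top valve1 0.53 [0.447 0.357 0.002] 190 225
top valve1 0.17 [0.453 0.07  0.   ] 281 221
top cap_top 0.63 [0.563 0.063 0.234] 276 176
top load 0.44 [ 0.376 -0.329  0.004] 408 242
top load 0.26 [ 0.535 -0.36  -0.006] 415 192
top dish 0.91 [ 0.496 -0.118  0.002] 340 206
top dish 0.51 [ 0.626 -0.009  0.164] 303 157
top dish 0.32 [0.562 0.064 0.232] 276 176
top mallet 0.93 [ 0.2    0.339 -0.   ] 196 303
top mallet 0.8 [0.452 0.076 0.004] 279 221
top mallet 0.64 [ 0.244 -0.332 -0.001] 410 285
top rest 0.93 [0.455 0.069 0.   ] 281 220
top outmat 0.91 [ 0.537 -0.362 -0.003] 416 192
top chute 0.86 [ 0.63  -0.008 -0.001] 305 165
top oiler 0.79 [ 0.77  -0.168 -0.002] 353 122
top oiler 0.68 [0.65  0.204 0.245] 223 145
top oiler 0.24 [0.375 0.354 0.004] 191 247
top carton 0.72 [0.786 0.037 0.   ] 290 118
top housing1 0.95 [0.77  0.242 0.001] 227 124
top housing1 0.75 [0.648 0.456 0.   ] 160 163
top housing1 0.59 [ 0.375 -0.33   0.002] 408 243
top housing1 0.46 [0.652 0.206 0.242] 223 144
top collar 0.94 [ 0.375 -0.329 -0.001] 408 243
top collar 0.6 [0.5
[... 295 characters left out ...]
19
top lane 0.75 [ 0.628 -0.01   0.162] 303 157
side load 0.91 [0.653 0.2   0.246] 312 142
side load 0.43 [0.457 0.067 0.003] 292 226
side paddle_face 0.64 [ 0.628 -0.007  0.11 ] 340 197
side dish 0.65 [ 0.495 -0.119  0.003] 331 248
side mallet 0.83 [0.448 0.071 0.01 ] 289 225
side mallet 0.73 [ 0.246 -0.334  0.004] 312 320
side rest 0.54 [0.458 0.068 0.002] 292 226
side chute 0.85 [ 0.632 -0.013  0.004] 340 219
side oiler 0.97 [ 0.776 -0.167  0.002] 395 226
side oiler 0.53 [ 0.628 -0.01   0.165] 341 185
side housing1 0.54 [ 0.628 -0.008  0.162] 341 186
side housing1 0.32 [0.783 0.039 0.004] 360 200
side cupbin 0.78 [ 0.539 -0.568  0.001] 436 323
side lane 0.93 [ 0.628 -0.01   0.163] 341 186
```

Top view: two valves on the blue mat at (191,246) and (190,225). The wanted mallet has a black head at (281,221) and a wooden handle. Its look-alikes are pink at (190,308) and turquoise at (417,288). Lane lip is near (303,157), red cap (276,177), dish (340,206) with its tab on the lower edge, and the green mat at (417,192).

```bash
python3 - <<'E'
from h import *
for n in ['top','side']:
    C=np.load(n+'_c.npy'); p=np.load(n+'_p.npy')
    X=C.reshape(-1,3); col=p.reshape(-1,3).astype(int)
    ok=~np.isnan(X[:,0])
    def rect(name,m,ax=None):
        q=X[m&ok]
        if len(q)<8: print(n,name,'few',len(q)); return
        r=cv2.minAreaRect((q[:,:2]*1000).astype(np.float32)); 
        print(n,name,len(q),'c',np.round(r[0],1),'size',np.round(r[1],1),'ang',round(r[2],1),'z',np.round(np.percentile(q[:,2],[5,50,95])*1000,1))
    box=lambda x0,x1,y0,y1,z0,z1:(X[:,0]>x0)&(X[:,0]<x1)&(X[:,1]>y0)&(X[:,1]<y1)&(X[:,2]>z0)&(X[:,2]<z1)
    r,g,b=col.T
    rect('table',box(.3,.4,.1,.25,-.03,.03))
    rect('v_a',box(.34,.41,.3,.41,.008,.07)); rect('v_b',box(.412,.49,.3,.41,.008,.07))
    rect('v_a top',box(.34,.41,.3,.41,.036,.07)); rect('v_b top',box(.412,.49,.3,.41,.036,.07))
    rect('dish',box(.38,.62,-.25,-.0,.04,.15)&(r>120)&(b<90)&(r-g<60))
    rect('dishtab',box(.38,.62,-.25,-.0,.085,.15)&(r>90)&(b<90))
    rect('mallethead',box(.41,.5,.02,.12,.07,.1)); rect('handle',box(.28,.43,.0,.14,.035,.07))
    rect('rest',box(.38,.53,.0,.14,.003,.012)&(r<60))
    rect('outmat',box(.4,.66,-.5,-.22,-.01,.02)&(g>r+30)&(g>b+30))
    rect('cap',box(.5,.62,.02,.12,.2,.26)&(r>120)&(g<80))
    q=X[ok&box(.55,.72,-.05,.28,.15,.32)&(r-b<40)]
    if len(q): 
        # floor RANSAC-ish plane fit + overall rect
        rect('laneall',box(.55,.75,-.05,.32,.15,.4))
E
python3 - <<'E'
import sys; sys.path.insert(0,'.')
import cv2
t=cv2.imread('pics/top0.png')
cv2.imwrite('pics/crop1.png',cv2.resize(t[120:280,160:380],None,fx=3.6,fy=3.6,interpolation=cv2.INTER_CUBIC)[:576,:792])
E
```

```text
top table 1484 c [349.9 175.6] size [149.7  97.7] ang 89.0 z [-4.   1.4  7.3]
top v_a 272 c [374.5 354.7] size [105.9  69. ] ang 89.9 z [ 8.5 21.  49.9]
top v_b 265 c [451.  355.1] size [ 76.7 108. ] ang 1.1 z [ 8.5 21.1 50. ]
top v_a top 89 c [376.1 355.5] size [27.7 27.7] ang 84.0 z [40.5 46.2 51.8]
top v_b top 88 c [443.6 360.2] size [27.6 29.3] ang 7.3 z [40.1 46.8 52.6]
top dish 303 c [ 494.5 -117.6] size [159.3 140.2] ang 17.5 z [ 55.2  61.9 129.5]
top dishtab 78 c [495.1 -67. ] size [237.7  53.4] ang 44.7 z [121.2 127.5 131.6]
top mallethead 271 c [448.1  71.5] size [53.2 51.3] ang 88.5 z [80.8 86.2 91.2]
top handle 266 c [376.9  82.7] size [ 31.1 116.7] ang 74.7 z [50.7 58.9 63.9]
top rest 458 c [452.9  67.9] size [99.5 96.6] ang 16.3 z [ 3.5  7.  11.3]
top outmat 3269 c [ 535.1 -361.8] size [180.  188.7] ang 80.5 z [-1.   4.6 10.1]
top cap 124 c [559.1  66.7] size [32.5 32.2] ang 73.4 z [226.  231.3 235.7]
top laneall 2763 c [614.8 110. ] size [264.2 120.3] ang 84.0 z [169.4 213.7 254.1]
side table 542 c [350.3 175. ] size [149.6  99.1] ang 89.8 z [-2.3  2.5  8. ]
side v_a few 0
side v_b few 0
side v_a top few 0
side v_b top few 0
side dish 27 c [471.2 -55.4] size [163.2  34. ] ang 29.4 z [56.5 60.4 65.4]
side dishtab few 4
side mallethead few 0
side handle 238 c [378.   80.8] size [ 37.3 115.3] ang 75.1 z [38.4 55.3 62.2]
side rest 184 c [445.2  64. ] size [79.1 99.5] ang 15.4 z [ 3.8  7.4 10.9]
side outmat 2088 c [ 537.1 -362.8] size [180.8 191.9] ang 80.9 z [1.5 5.5 9.3]
side cap few 0
side laneall 1153 c [644.8 106.2] size [268.3  75.1] ang 84.8 z [167.2 211.4 258.2]
```

View pics/crop1.png

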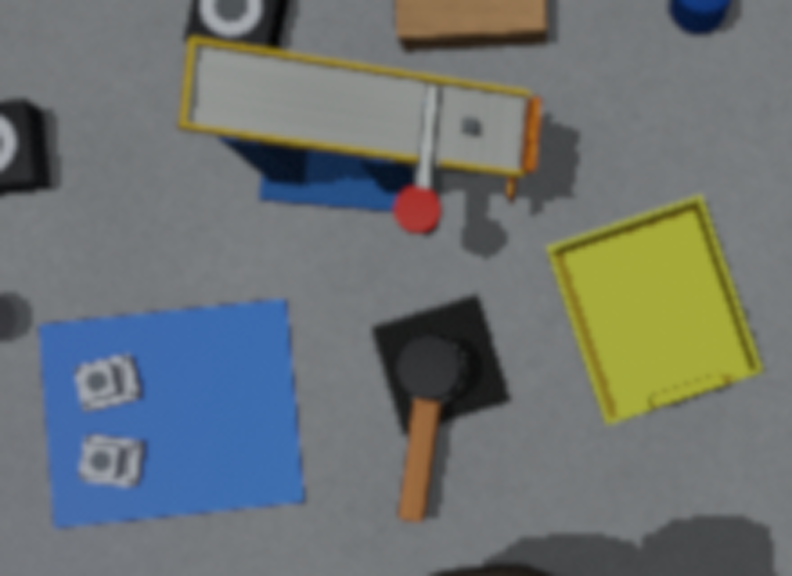

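Crop: two valve bodies lie on the blue mat with their 50 mm sides roughly along world y. The wooden-handled black mallet is on the rubber rest, the dish tab is at the lower right of the dish, and the lane and red cap are confirmed. I'm writing a move planner now and going to the valves.

```bash
cat > plan.py <<'E'
import sys, numpy as np
from h import arm, R
def pose(s=None):
    s=s or arm.observe(); y=R.from_rotvec(s['tcp_rot']).as_matrix()[:,1]
    return np.array([*s['tool_pos'],np.degrees(np.arctan2(y[1],y[0]))])
def plan(cur,*ts,step=.04,rot=4.5):
    cur=np.array(cur,float)
    for t in ts:
        t=np.array(t,float); d=t-cur; d[3]=(d[3]+180)%360-180
        n=max(1,int(np.ceil(max(np.linalg.norm(d[:3])/step,abs(d[3])/rot)))); rows=[]; p=cur.copy()
        for i in range(n):
            w=cur+d*(i+1)/n; w[:3]=w[:3]; a=np.radians(p[3]); e=w-p
            x=-np.sin(a)*e[0]+np.cos(a)*e[1]; y=np.cos(a)*e[0]+np.sin(a)*e[1]
            r=np.round([x/.05,y/.05,-e[2]/.05,-np.radians(e[3])/.08],2)+0.0
            rows.append(r.tolist())
            # follow the rounded row
            p=p+[ .05*(-np.sin(a)*r[0]+np.cos(a)*r[1]), .05*(np.cos(a)*r[0]+np.sin(a)*r[1]), -.05*r[2], -np.degrees(.08*r[3])]
        for i in range(0,n,5): print([ [int(v) if v==int(v) else v for v in r] for r in rows[i:i+5]])
        print('--',np.round(p,4)); cur=p
if __name__=='__main__':
    c=pose(); print(np.round(c,4)); plan(c,*[eval('['+a+']') for a in sys.argv[1:]])
E
python3 plan.py .33,-.38,.26,-80 .36,.0,.26,-88 .40,.355,.26,-90
```

```text
[  0.156   -0.5534   0.2146 -74.2517]
[[0.61, -0.34, -0.13, 0.18], [0.61, -0.35, -0.13, 0.18], [0.6, -0.36, -0.13, 0.18], [0.6, -0.37, -0.13, 0.18], [0.59, -0.38, -0.13, 0.18]]
[[0.59, -0.38, -0.13, 0.17], [0.58, -0.4, -0.13, 0.18]]
-- [  0.3299  -0.3798   0.2601 -79.9813]
[[0.19, -0.74, 0, 0.17], [0.18, -0.74, 0, 0.18], [0.17, -0.74, 0, 0.17], [0.16, -0.75, 0, 0.18], [0.15, -0.74, 0, 0.17]]
[[0.14, -0.75, 0, 0.18], [0.13, -0.75, 0, 0.17], [0.12, -0.75, 0, 0.18], [0.11, -0.76, 0, 0.17], [0.1, -0.75, 0, 0.18]]
-- [ 3.60200e-01 -2.00000e-04  2.60100e-01 -8.80027e+01]
[[0.12, -0.79, 0, 0.05], [0.11, -0.78, 0, 0.05], [0.11, -0.79, 0, 0.05], [0.11, -0.79, 0, 0.04], [0.1, -0.78, 0, 0.05]]
[[0.1, -0.79, 0, 0.05], [0.1, -0.79, 0, 0.05], [0.09, -0.79, 0, 0.05], [0.09, -0.79, 0, 0.05]]
-- [  0.3998   0.3551   0.2601 -90.0195]
```

Request:
servo_tool:
  increments:
    - [0.6,-0.35,-0.2,0.2]
    - [0.6,-0.35,-0.2,0.2]
    - [0.6,-0.36,-0.1,0.2]
    - [0.6,-0.37,-0.1,0.2]
    - [0.6,-0.38,-0.1,0.1]

```text
time: 2.42
tool_pos: [0.2806, -0.4287, 0.2499]
tcp_rot: [3.125, 0.317, 0.0]
contact_force: [-0.1, 0.2, -0.5]
opening: 1.002
grasp_force: 0.0
```

Request:
servo_tool:
  increments:
    - [0.6,-0.4,-0.1,0.2]
    - [0.6,-0.4,-0.1,0.2]
    - [0.2,-0.75,0,0.2]
    - [0.2,-0.75,0,0.2]
    - [0.2,-0.75,0,0.2]

```text
time: 3.05
tool_pos: [0.3434, -0.2617, 0.2597]
tcp_rot: [3.136, 0.192, 0.0]
contact_force: [0.0, 1.0, 0.3]
opening: 0.999
grasp_force: 0.0
```

Request:
servo_tool:
  increments:
    - [0.15,-0.75,0,0.2]
    - [0.15,-0.75,0,0.2]
    - [0.15,-0.75,0,0.2]
    - [0.15,-0.75,0,0.2]
    - [0.1,-0.75,0,0.1]

```text
time: 3.68
tool_pos: [0.3612, -0.0718, 0.2598]
tcp_rot: [3.14, 0.079, 0.001]
contact_force: [-0.1, 1.0, -0.8]
opening: 1.0
grasp_force: 0.0
```

Request:
servo_tool:
  increments:
    - [0.1,-0.75,0,0.1]
    - [0.1,-0.75,0,0.1]
    - [0.1,-0.8,0,0]
    - [0.1,-0.8,0,0]
    - [0.1,-0.8,0,0]

```text
time: 4.3
tool_pos: [0.3784, 0.1242, 0.2598]
tcp_rot: [3.141, 0.055, 0.001]
contact_force: [0.2, -0.4, 0.4]
opening: 1.004
grasp_force: 0.0
```

Request:
servo_tool:
  increments:
    - [0.1,-0.8,0,0]
    - [0.1,-0.8,0,0]
    - [0.1,-0.8,0,0]
    - [0.1,-0.8,0,0]
    - [0,-0.5,0,0]

```text
time: 4.92
tool_pos: [0.3918, 0.3101, 0.2595]
tcp_rot: [-3.141, -0.057, 0.0]
contact_force: [0.4, -0.2, -0.1]
opening: 0.999
grasp_force: 0.0
```

```bash
cat > look.py <<'E'
from h import *
from plan import pose
def boss(s,d,p,z0,z1,box):
    X=cloud('wrist',d,s).reshape(-1,3); m=(X[:,0]>box[0])&(X[:,0]<box[1])&(X[:,1]>box[2])&(X[:,1]<box[3])&(X[:,2]>z0)&(X[:,2]<z1)
    q=X[m]
    if len(q)<10: return None
    r=cv2.minAreaRect((q[:,:2]*1000).astype(np.float32)); return len(q),np.round(r[0],1),np.round(r[1],1),round(r[2],1),np.round(np.percentile(q[:,2],[5,50,95])*1000,1),np.round(q[:,:2].mean(0)*1000,1)
E
python3 - <<'E'
from look import *
p,d,s=snap('wrist','w1.png'); print(pose(s), s['contact_force'])
for o in models.tip_of('wrist','valve1'): print(round(o['score'],2),np.round(o['at'],3),proj('wrist',o['at'],s))
for nm,b in [('A',(.33,.409,.30,.41)),('B',(.409,.5,.30,.41))]:
    print(nm,'top',boss(s,d,p,.036,.07,b)); print(nm,'base',boss(s,d,p,.009,.026,b)); print(nm,'mat',boss(s,d,p,-.01,.007,(.35,.45,.25,.32)))
E
```

```text
[  0.39182869   0.31010404   0.2595265  -87.9329746 ] [ 0.38699142 -0.15349033 -0.11090825]
0.85 [0.445 0.357 0.001] (np.float64(276.6665272220821), np.float64(119.2743289148814))
0.67 [0.381 0.359 0.002] (np.float64(274.9251363933909), np.float64(172.99240128702058))
A top (664, array([376.3, 355.7]), array([28.1, 28.3]), 82.3, array([42.9, 47.5, 49.1]), array([377.7, 355.1]))
A base (775, array([376.3, 355.6]), array([50. , 40.5]), 82.0, array([15.6, 19.5, 21.1]), array([381.4, 353.4]))
A mat (4814, array([400., 285.]), array([100.,  70.]), 0.0, array([2.3, 3.6, 5. ]), array([401.5, 285. ]))
B top (722, array([444.2, 359.1]), array([27.9, 28. ]), 12.3, array([45. , 47.6, 49.1]), array([444.6, 358.6]))
B base (867, array([444.1, 359.3]), array([39.9, 50.2]), 12.9, array([17.7, 19.5, 21. ]), array([445.6, 356.4]))
B mat (4814, array([400., 285.]), array([100.,  70.]), 0.0, array([2.3, 3.6, 5. ]), array([401.5, 285. ]))
```

View pics/w1.png

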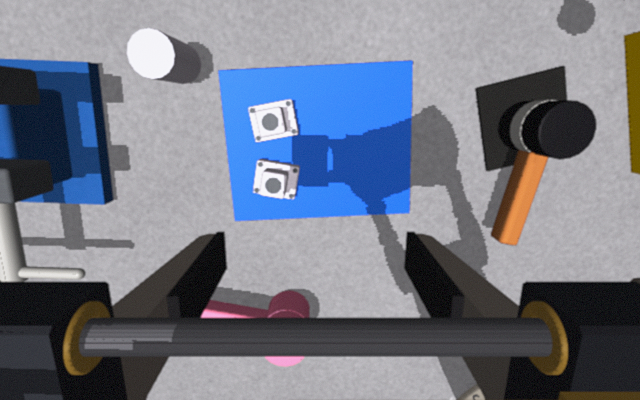

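Wrist view: A at pixel (275,180) and B at (272,121) on the mat, both clear of neighbours. Measured base tops are 19.5 mm and boss tops 47.5 mm, which fits a 4 mm mat under 44 mm bodies. Grasping A.

```bash
python3 plan.py .3763,.3556,.06,-98 .3763,.3556,.023,-98; python3 - <<'E'
from plan import *
plan([.3763,.3556,.023,-98],[.3763,.3556,.16,-98],[.45,.26,.36,-60],[.56,.10,.36,-30],step=.045)
E
```

```text
[  0.3915   0.3101   0.2594 -87.8393]
[[-0.05, -0.15, 0.66, 0.37], [-0.04, -0.16, 0.67, 0.37], [-0.06, -0.15, 0.66, 0.37], [-0.06, -0.14, 0.67, 0.37], [-0.06, -0.15, 0.66, 0.37]]
[[-0.07, -0.15, 0.67, 0.37]]
-- [ 3.7620e-01  3.5580e-01  5.9900e-02 -9.8015e+01]
[[0, 0, 0.74, 0]]
-- [ 3.7620e-01  3.5580e-01  2.2900e-02 -9.8015e+01]
[[0, 0, -0.68, 0], [0, 0, -0.69, 0], [0, 0, -0.68, 0], [0, 0, -0.69, 0]]
-- [  0.3763   0.3556   0.16   -98.    ]
[[0.19, 0.19, -0.44, -0.92], [0.18, 0.2, -0.45, -0.92], [0.16, 0.21, -0.44, -0.92], [0.15, 0.23, -0.45, -0.92], [0.13, 0.23, -0.44, -0.93]]
[[0.11, 0.25, -0.45, -0.92], [0.09, 0.25, -0.44, -0.92], [0.08, 0.26, -0.45, -0.92], [0.05, 0.26, -0.44, -0.92]]
-- [  0.45     0.2599   0.36   -60.0014]
[[0.04, 0.55, 0, -0.94], [0.01, 0.56, 0, -0.93], [-0.04, 0.55, 0, -0.94], [-0.08, 0.55, 0, -0.93], [-0.12, 0.54, 0, -0.94]]
[[-0.17, 0.53, 0, -0.93], [-0.2, 0.52, 0, -0.94]]
-- [  0.56     0.0998   0.36   -29.9785]
```

Request:
servo_tool:
  increments:
    - [-0.05,-0.15,0.66,0.37]
    - [-0.05,-0.15,0.66,0.37]
    - [-0.06,-0.15,0.66,0.37]
    - [-0.06,-0.15,0.67,0.37]
    - [-0.06,-0.15,0.66,0.37]
  claw: 0.3

```text
time: 5.65
tool_pos: [0.3791, 0.3455, 0.0933]
tcp_rot: [3.136, -0.18, 0.001]
contact_force: [-0.4, 0.6, -0.3]
opening: 0.652
grasp_force: 0.0
```

Request:
servo_tool:
  increments:
    - [-0.07,-0.15,0.67,0.37]
    - [0,0,0.2,0]
    - [0,0,0,0]

```text
time: 6.02
tool_pos: [0.3765, 0.3534, 0.0508]
tcp_rot: [3.133, -0.224, -0.001]
contact_force: [-0.1, 0.4, 0.6]
opening: 0.651
grasp_force: 0.0
```

```bash
python3 plan.py .3763,.3556,.023,-98
```

```text
[ 3.76500e-01  3.53400e-01  5.08000e-02 -9.81846e+01]
[[-0.01, -0.04, 0.56, -0.04]]
-- [ 3.76300e-01  3.55500e-01  2.28000e-02 -9.80012e+01]
```

Request:
servo_tool:
  increments:
    - [0,-0.04,0.3,0]
    - [0,0,0.26,0]
    - [0,0,0,0]

```text
time: 6.4
tool_pos: [0.3756, 0.3555, 0.0214]
tcp_rot: [3.132, -0.224, -0.003]
contact_force: [0.8, -0.7, -0.4]
opening: 0.654
grasp_force: 0.0
```

Request:
servo_tool:
  increments:
    - [0,0,0,0]
    - [0,0,0,0]
    - [0,0,0,0]
    - [0,0,0,0]
    - [0,0,0,0]
  claw: -1

```text
time: 7.02
tool_pos: [0.3768, 0.3562, 0.0229]
tcp_rot: [-3.133, 0.224, -0.001]
contact_force: [0.4, -0.2, 1.1]
opening: 0.303
grasp_force: 30.0
```

Request:
servo_tool:
  increments:
    - [0,0,-0.7,0]
    - [0,0,-0.7,0]
    - [0,0,-0.7,0]
    - [0,0,-0.7,0]

```text
time: 7.52
tool_pos: [0.3763, 0.3559, 0.1635]
tcp_rot: [3.133, -0.224, -0.001]
contact_force: [-0.4, -0.3, -1.0]
opening: 0.302
grasp_force: 30.0
```

Request:
servo_tool:
  increments:
    - [0.2,0.2,-0.44,-0.92]
    - [0.2,0.2,-0.44,-0.92]
    - [0.16,0.21,-0.44,-0.92]
    - [0.15,0.23,-0.44,-0.92]
    - [0.13,0.23,-0.44,-0.92]

```text
time: 8.15
tool_pos: [0.4189, 0.3019, 0.2729]
tcp_rot: [3.121, 0.357, -0.001]
contact_force: [-0.3, -0.1, -0.9]
opening: 0.304
grasp_force: 30.0
```

Request:
servo_tool:
  increments:
    - [0.11,0.25,-0.45,-0.92]
    - [0.09,0.25,-0.45,-0.92]
    - [0.08,0.26,-0.45,-0.92]
    - [0.05,0.26,-0.45,-0.92]
    - [0.04,0.55,0,-0.94]

```text
time: 8.78
tool_pos: [0.4675, 0.2368, 0.3647]
tcp_rot: [-3.002, -0.926, -0.006]
contact_force: [0.1, 0.4, -1.4]
opening: 0.302
grasp_force: 30.0
```

Request:
servo_tool:
  increments:
    - [0,0.55,0,-0.94]
    - [-0.04,0.55,0,-0.94]
    - [0,0,0,0]

```text
time: 9.15
tool_pos: [0.4981, 0.1899, 0.3619]
tcp_rot: [-2.928, -1.139, 0.002]
contact_force: [-0.5, -0.2, -0.9]
opening: 0.302
grasp_force: 30.0
```

```bash
python3 - <<'E'
from look import *
p,d,s=snap('wrist','w2.png'); print(pose(s), s['opening'],s['grasp_force'])
np.save('w2d.npy',d); np.save('w2p.npy',p); import pickle; pickle.dump(s,open('w2s.pkl','wb'))
for nm in ['load','cap_top','lane','paddle_face']:
  for o in models.tip_of('wrist',nm)[:2]: print(nm,round(o['score'],2),np.round(o['at'],4),proj('wrist',o['at'],s))
E
```

```text
[  0.49809531   0.18988905   0.36193334 -47.4759492 ] 0.301910499644868 29.997535049915314
load 0.8 [0.6532 0.2023 0.2467] (np.float64(445.32765826738455), np.float64(33.039685585953606))
load 0.16 [7.89e-01 3.65e-02 6.00e-04] (np.float64(535.1050691326628), np.float64(76.11509289204668))
cap_top 0.67 [0.5655 0.0677 0.2351] (np.float64(469.2146577258561), np.float64(227.71238125837533))
lane 0.81 [ 0.6282 -0.0107  0.1696] (np.float64(537.2555904639863), np.float64(213.33731370095097))
lane 0.17 [0.5672 0.0693 0.23  ] (np.float64(467.1017272356773), np.float64(223.3273324463125))
```

View pics/w2.png

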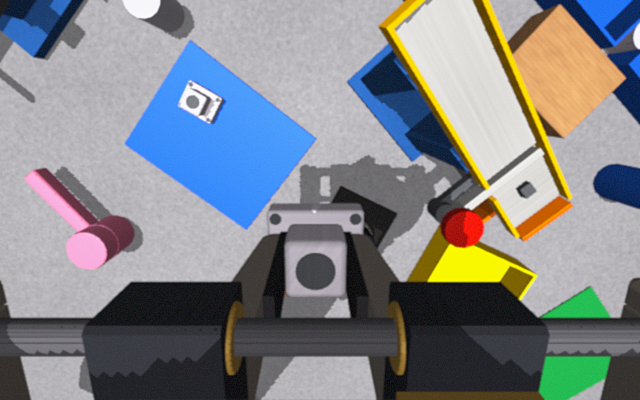

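Wrist view: the valve is held squarely at (315,265), B is still at (200,100), and the lane runs from (440,20) to (545,210) with its stop bar near (505,180). The cap is at (462,228). Fitting the lane pose from this cloud.

```bash
python3 - <<'E'
from look import *
import pickle
s=pickle.load(open('w2s.pkl','rb'))
for src in ['wrist','top']:
    if src=='wrist': X=cloud('wrist',np.load('w2d.npy'),s).reshape(-1,3); col=np.load('w2p.npy').reshape(-1,3).astype(int)
    else: X=np.load('top_c.npy').reshape(-1,3); col=np.load('top_p.npy').reshape(-1,3).astype(int)
    r,g,b=col.T
    for th in [84.0]:
        pass
    m=(X[:,0]>.57)&(X[:,0]<.72)&(X[:,1]>-.05)&(X[:,1]<.3)&(X[:,2]>.16)&(X[:,2]<.30)
    grey=m&(abs(r-g)<25)&(abs(g-b)<35)&(r>100); q=X[grey]
    A=np.c_[q[:,:2],np.ones(len(q))]
    for _ in range(5):
        c=np.linalg.lstsq(A,q[:,2],rcond=None)[0]; e=q[:,2]-A@c; k=abs(e)<.004; q=q[k];A=A[k]
    print(src,'plane n',len(q),'grad az',np.degrees(np.arctan2(c[1],c[0])),'slope',np.degrees(np.arctan(np.hypot(*c[:2]))),'z at (.63,-.01)',c@[.63,-.01,1])
    yel=m&(r>140)&(b<80)&(r-g<90); q=X[yel]
    best=None
    u=np.array([np.cos(np.radians(84)),np.sin(np.radians(84))]); v=np.array([-u[1],u[0]]); o=np.array([.63,-.01])
    L=(q[:,:2]-o)@np.c_[u,v]; 
    for sg in (1,-1):
        w=L[(L[:,0]>.03)&(L[:,0]<.22)&(sg*L[:,1]>.015)]
        for _ in range(4):
            f=np.polyfit(w[:,0],w[:,1],1); e=w[:,1]-np.polyval(f,w[:,0]); w=w[abs(e)<.006]
        print(' wall',sg,len(w),'offset@0.03/0.2',np.polyval(f,[.0,.2]),'dang',np.degrees(np.arctan(f[0])))
    print(' lane u range',L[:,0].min(),L[:,0].max())
    rd=m&(r>120)&(g<70)&(X[:,2]>.22); m2=(X[:,0]>.5)&(X[:,0]<.62)&(X[:,1]>.02)&(X[:,1]<.12)&(X[:,2]>.225)&(X[:,2]<.26)&(r>120)&(g<70)
    print(' cap',cv2.minEnclosingCircle((X[m2][:,:2]*1000).astype(np.float32)),np.median(X[m2][:,2]))
E
```

```text
wrist plane n 15016 grad az 83.91852568054375 slope 20.009429826847438 z at (.63,-.01) 0.16580374032528472
 wall 1 899 offset@0.03/0.2 [0.03413793 0.03368131] dang -0.13081269377784305
 wall -1 1130 offset@0.03/0.2 [-0.03007042 -0.03054899] dang -0.13710096298563318
 lane u range -0.010111364227381143 0.24986535538936552
 cap ((561.8555297851562, 67.72686767578125), 17.54288673400879) 0.2312911813945695
top plane n 1531 grad az 85.58388643038948 slope 19.85907726847063 z at (.63,-.01) 0.16646779676142903
 wall 1 32 offset@0.03/0.2 [0.0340324  0.03429661] dang 0.07568936214131868
 wall -1 45 offset@0.03/0.2 [-0.0294485  -0.03068586] dang -0.3544705659183209
 lane u range -0.013935833996918993 0.24536585016059764
 cap ((559.875244140625, 66.48763275146484), 16.953336715698242) 0.23141422358505426
```

```bash
python3 plan.py .62,.14,.34,-12 .643,.1302,.30,-6.1 .643,.1302,.2455,-6.1
```

```text
[  0.4972   0.1919   0.3626 -47.2646]
[[0.14, 0.3, 0.06, -0.96], [0.11, 0.32, 0.05, -0.96], [0.09, 0.32, 0.06, -0.97], [0.07, 0.33, 0.06, -0.96], [0.03, 0.33, 0.05, -0.96]]
[[0.02, 0.33, 0.06, -0.96], [-0.01, 0.33, 0.06, -0.96], [-0.04, 0.33, 0.05, -0.96]]
-- [  0.6199   0.1401   0.3401 -12.0162]
[[-0.05, 0.25, 0.4, -0.65], [-0.06, 0.24, 0.4, -0.64]]
-- [ 0.6429  0.1302  0.3001 -6.1033]
[[0, 0, 0.55, 0], [0, 0, 0.54, 0]]
-- [ 0.6429  0.1302  0.2456 -6.1033]
```

Request:
servo_tool:
  increments:
    - [0.14,0.3,0.06,-0.96]
    - [0.11,0.32,0.06,-0.96]
    - [0.09,0.32,0.06,-0.96]
    - [0.07,0.33,0.06,-0.96]
    - [0.03,0.33,0.05,-0.96]

```text
time: 10.02
tool_pos: [0.5746, 0.159, 0.348]
tcp_rot: [-2.651, -1.685, -0.0]
contact_force: [0.2, 0.6, -1.9]
opening: 0.302
grasp_force: 30.0
```

Request:
servo_tool:
  increments:
    - [0.02,0.33,0.06,-0.96]
    - [0,0.33,0.06,-0.96]
    - [-0.04,0.33,0.05,-0.96]
    - [-0.05,0.25,0.3,-0.65]
    - [-0.06,0.25,0.3,-0.65]

```text
time: 10.65
tool_pos: [0.6443, 0.1304, 0.3094]
tcp_rot: [2.335, 2.102, 0.001]
contact_force: [1.0, -0.1, -0.7]
opening: 0.3
grasp_force: 30.0
```

Request:
servo_tool:
  increments:
    - [0,0,0.3,0]
    - [0,0,0,0]
    - [0,0,0,0]

```text
time: 11.02
tool_pos: [0.6439, 0.1301, 0.2954]
tcp_rot: [2.337, 2.099, 0.001]
contact_force: [-0.6, -0.4, 0.4]
opening: 0.302
grasp_force: 30.0
```

```bash
python3 plan.py .643,.1302,.2455,-6.1
```

```text
[ 0.6439  0.1301  0.2954 -6.1378]
[[0, -0.01, 0.5, 0], [0, -0.01, 0.5, -0.01]]
-- [ 0.6429  0.1302  0.2454 -6.092 ]
```

Request:
servo_tool:
  increments:
    - [0,-0.02,0.5,0]
    - [0,0,0.3,0]
    - [0,0,0.1,0]
    - [0,0,0.1,0]
    - [0,0,0,0]

```text
time: 11.65
tool_pos: [0.6432, 0.1297, 0.2448]
tcp_rot: [2.337, 2.099, 0.0]
contact_force: [0.1, 0.2, -0.1]
opening: 0.302
grasp_force: 30.0
```

Request:
servo_tool:
  increments:
    - [0,0,0,0]
    - [0,0,0,0]
    - [0,0,0,0]
  claw: 0.1

```text
time: 12.02
tool_pos: [0.6432, 0.1297, 0.245]
tcp_rot: [2.337, 2.099, 0.001]
contact_force: [-0.1, 0.3, -0.9]
opening: 0.551
grasp_force: 0.0
```

Request:
servo_tool:
  increments:
    - [0,0,-0.6,0]
    - [0,0,-0.8,0]
    - [0,0,-0.8,0]
    - [0,0,0,0]

```text
time: 12.52
tool_pos: [0.6446, 0.1298, 0.3594]
tcp_rot: [2.333, 2.096, 0.01]
contact_force: [0.7, 0.1, -0.1]
opening: 0.547
grasp_force: 0.0
```

```bash
python3 - <<'E'
from look import *
from plan import *
p,d,s=snap('top','t1.png'); print(pose(s))
for o in models.tip_of('top','valve1'): print(round(o['score'],2),np.round(o['at'],3))
X=cloud('top',d,s)
for o in models.silhouettes('top','valve1')[:3]: q=X[o['region']]; print(o['score'],np.nanmean(q,0))
cv2.imwrite('pics/t1c.png',cv2.resize(p[120:280,160:380,::-1],None,fx=3,fy=3))
c=pose(s)
plan(c,[.50,.28,.33,-45],[.446,.350,.12,-77],step=.045)
E
```

```text
[ 0.64462946  0.12976991  0.35942858 -6.13998118]
0.69 [0.637 0.088 0.201]
0.48 [0.445 0.358 0.001]
0.65 [0.63370906 0.07990346 0.22862959]
0.46 [0.44122361 0.35819815 0.05267035]
[[0.3, -0.36, 0.07, 0.94], [0.27, -0.37, 0.06, 0.94], [0.24, -0.4, 0.07, 0.95], [0.21, -0.41, 0.06, 0.94], [0.18, -0.43, 0.07, 0.94]]
[[0.14, -0.44, 0.06, 0.94], [0.12, -0.45, 0.07, 0.94], [0.08, -0.45, 0.06, 0.95], [0.04, -0.46, 0.07, 0.94]]
-- [  0.5002   0.2799   0.3299 -45.0094]
[[0.03, -0.22, 0.52, 0.87], [0.01, -0.22, 0.53, 0.87], [0, -0.22, 0.52, 0.88], [-0.02, -0.22, 0.53, 0.87], [-0.03, -0.22, 0.52, 0.87]]
[[-0.05, -0.22, 0.53, 0.87], [-0.07, -0.21, 0.52, 0.88], [-0.08, -0.21, 0.53, 0.87]]
-- [  0.4457   0.3501   0.1199 -77.0034]
```

View pics/t1c.png

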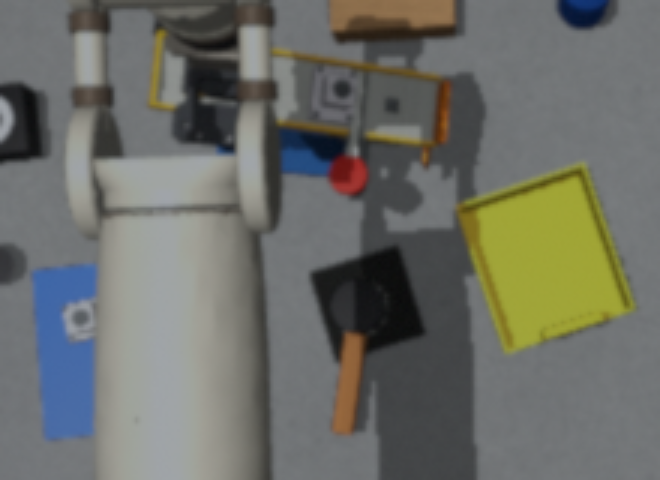

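Valve A sits against the stop (crop pixel (337,92)) and B is still on the mat at (80,318). Going to B.

Request:
servo_tool:
  increments:
    - [0.3,-0.36,0.07,0.94]
    - [0.27,-0.37,0.06,0.94]
    - [0.24,-0.4,0.07,0.94]
    - [0.21,-0.41,0.06,0.94]
    - [0.18,-0.43,0.07,0.94]

```text
time: 13.3
tool_pos: [0.5613, 0.2137, 0.3357]
tcp_rot: [-2.689, -1.621, 0.005]
contact_force: [0.3, -0.2, 0.1]
opening: 0.547
grasp_force: 0.0
```

Request:
servo_tool:
  increments:
    - [0.14,-0.44,0.06,0.94]
    - [0.12,-0.45,0.07,0.94]
    - [0.08,-0.45,0.06,0.94]
    - [0.04,-0.46,0.07,0.94]
    - [0.03,-0.22,0.52,0.88]
  claw: 0.3

```text
time: 13.92
tool_pos: [0.4912, 0.2895, 0.2987]
tcp_rot: [-2.943, -1.099, -0.001]
contact_force: [0.9, -0.2, -0.5]
opening: 0.65
grasp_force: 0.0
```

Request:
servo_tool:
  increments:
    - [0,-0.22,0.52,0.88]
    - [0,-0.22,0.52,0.88]
    - [-0.02,-0.22,0.52,0.88]
    - [-0.03,-0.22,0.52,0.88]
    - [-0.05,-0.22,0.52,0.88]

```text
time: 14.55
tool_pos: [0.456, 0.3318, 0.1662]
tcp_rot: [3.089, 0.565, -0.005]
contact_force: [-0.3, -1.1, -0.4]
opening: 0.651
grasp_force: 0.0
```

Request:
servo_tool:
  increments:
    - [-0.07,-0.22,0.52,0.88]
    - [-0.08,-0.22,0.52,0.88]
    - [0,0,0,0]

```text
time: 14.92
tool_pos: [0.44, 0.3494, 0.1132]
tcp_rot: [3.119, 0.353, -0.012]
contact_force: [-0.3, 0.6, -0.3]
opening: 0.651
grasp_force: 0.0
```

```bash
python3 - <<'E'
from look import *
from plan import *
p,d,s=snap('wrist','w3.png'); c=pose(s); print(c)
b=(.38,.52,.28,.43)
print('top',boss(s,d,p,.036,.07,b)); print('base',boss(s,d,p,.012,.026,b))
plan(c,[.4442,.3592,.06,-77],[.4442,.3592,.023,-77])
plan([.4442,.3592,.023,-77],[.4442,.3592,.16,-77],[.52,.29,.36,-45],[.6482,.1790,.33,-6.1],step=.045)
E
```

```text
[  0.44002617   0.34944608   0.11316364 -77.08051201]
top (1654, array([444.6, 359.3]), array([28.4, 27.8]), 13.3, array([43.3, 47.5, 48.9]), array([446.3, 359.5]))
base (1752, array([444.7, 359.3]), array([40.1, 50.1]), 12.4, array([17.4, 19.5, 21. ]), array([450.1, 359.6]))
[[0.06, -0.09, 0.53, -0.01], [0.07, -0.08, 0.53, -0.01]]
-- [ 4.44500e-01  3.59200e-01  6.02000e-02 -7.69888e+01]
[[0, 0, 0.74, 0]]
-- [ 4.44500e-01  3.59200e-01  2.32000e-02 -7.69888e+01]
[[0, 0, -0.68, 0], [0, 0, -0.69, 0], [0, 0, -0.68, 0], [0, 0, -0.69, 0]]
-- [  0.4442   0.3592   0.16   -77.    ]
[[0.15, 0.21, -0.5, -0.87], [0.13, 0.22, -0.5, -0.88], [0.11, 0.23, -0.5, -0.87], [0.1, 0.24, -0.5, -0.87], [0.08, 0.24, -0.5, -0.87]]
[[0.07, 0.25, -0.5, -0.88], [0.04, 0.25, -0.5, -0.87], [0.03, 0.26, -0.5, -0.87]]
-- [  0.52     0.2898   0.36   -45.006 ]
[[0.03, 0.38, 0.07, -0.94], [0, 0.37, 0.06, -0.95], [-0.03, 0.38, 0.07, -0.94], [-0.06, 0.37, 0.07, -0.94], [-0.09, 0.37, 0.06, -0.95]]
[[-0.11, 0.36, 0.07, -0.94], [-0.14, 0.34, 0.07, -0.94], [-0.16, 0.34, 0.06, -0.94], [-0.19, 0.33, 0.07, -0.95]]
-- [ 0.6483  0.1792  0.33   -6.0907]
```

Request:
servo_tool:
  increments:
    - [0.06,-0.09,0.53,0]
    - [0.06,-0.08,0.53,0]
    - [0,0,0.4,0]
    - [0,0,0.34,0]
    - [0,0,0,0]

```text
time: 15.6
tool_pos: [0.4466, 0.3595, 0.0259]
tcp_rot: [3.121, 0.35, -0.004]
contact_force: [-0.1, -0.2, -1.2]
opening: 0.653
grasp_force: 0.0
```

Request:
servo_tool:
  increments:
    - [0,0,0,0]
    - [0,0,0,0]
    - [0,0,0,0]
    - [0,0,0,0]
    - [0,0,0,0]
  claw: -1

```text
time: 16.23
tool_pos: [0.4477, 0.3604, 0.0277]
tcp_rot: [-3.122, -0.351, -0.001]
contact_force: [-0.3, -1.2, 2.9]
opening: 0.304
grasp_force: 30.0
```

Request:
servo_tool:
  increments:
    - [0,0,-0.7,0]
    - [0,0,-0.7,0]
    - [0,0,-0.7,0]
    - [0,0,-0.7,0]

```text
time: 16.73
tool_pos: [0.447, 0.36, 0.1679]
tcp_rot: [3.122, 0.35, -0.001]
contact_force: [0.9, 0.5, -0.2]
opening: 0.3
grasp_force: 30.0
```

Request:
servo_tool:
  increments:
    - [0.15,0.21,-0.5,-0.87]
    - [0.13,0.22,-0.5,-0.87]
    - [0.11,0.23,-0.5,-0.87]
    - [0.1,0.24,-0.5,-0.87]
    - [0.08,0.24,-0.5,-0.87]

```text
time: 17.35
tool_pos: [0.4945, 0.3164, 0.2925]
tcp_rot: [3.013, 0.889, -0.001]
contact_force: [-0.3, -0.2, -0.1]
opening: 0.303
grasp_force: 30.0
```

Request:
servo_tool:
  increments:
    - [0.07,0.25,-0.5,-0.87]
    - [0.04,0.25,-0.5,-0.87]
    - [0.03,0.26,-0.5,-0.87]
    - [0.03,0.38,0.07,-0.94]
    - [0,0.38,0.06,-0.95]

```text
time: 17.98
tool_pos: [0.5521, 0.2652, 0.3606]
tcp_rot: [2.805, 1.415, 0.0]
contact_force: [0.1, -0.3, 0.1]
opening: 0.302
grasp_force: 30.0
```

Request:
servo_tool:
  increments:
    - [-0.03,0.38,0.07,-0.94]
    - [-0.06,0.37,0.07,-0.94]
    - [-0.09,0.37,0.06,-0.95]
    - [-0.11,0.36,0.07,-0.94]
    - [-0.14,0.34,0.07,-0.94]

```text
time: 18.6
tool_pos: [0.6226, 0.203, 0.3429]
tcp_rot: [-2.49, -1.914, 0.001]
contact_force: [-0.7, 0.3, 0.3]
opening: 0.302
grasp_force: 30.0
```

Request:
servo_tool:
  increments:
    - [-0.16,0.34,0.06,-0.94]
    - [-0.19,0.33,0.07,-0.95]
    - [0,0,0,0]
    - [0,0,0,0]

```text
time: 19.1
tool_pos: [0.6507, 0.1794, 0.337]
tcp_rot: [-2.342, -2.093, 0.0]
contact_force: [0.2, 0.2, -0.1]
opening: 0.302
grasp_force: 30.0
```

```bash
python3 plan.py .6482,.179,.2625,-6.1
```

```text
[ 0.6507  0.1794  0.337  -6.4236]
[[-0.01, -0.02, 0.75, -0.04], [0, -0.03, 0.74, -0.03]]
-- [ 0.6481  0.1792  0.2625 -6.1027]
```

Request:
servo_tool:
  increments:
    - [0,-0.03,0.5,0]
    - [0,-0.02,0.5,0]
    - [0,0,0.2,0]
    - [0,0,0.2,0]
    - [0,0,0,0]

```text
time: 19.73
tool_pos: [0.6484, 0.1793, 0.267]
tcp_rot: [-2.341, -2.094, 0.0]
contact_force: [-0.2, 1.0, -0.3]
opening: 0.304
grasp_force: 30.0
```

Request:
servo_tool:
  increments:
    - [0,0,0,0]
    - [0,0,0,0]
    - [0,0,0,0]
  claw: 0.1

```text
time: 20.1
tool_pos: [0.6489, 0.1792, 0.2677]
tcp_rot: [2.341, 2.094, 0.001]
contact_force: [0.1, 0.8, 0.3]
opening: 0.548
grasp_force: 0.0
```

Request:
servo_tool:
  increments:
    - [0,0,-0.6,0]
    - [0,0,-0.8,0]
    - [0,0,-0.8,0]
    - [0.2,-0.8,0,0.8]
    - [0.2,-0.8,0,0.8]

```text
time: 20.72
tool_pos: [0.5719, 0.2104, 0.3778]
tcp_rot: [2.473, 1.936, 0.002]
contact_force: [-1.0, 0.1, 0.3]
opening: 0.546
grasp_force: 0.0
```

Request:
servo_tool:
  increments:
    - [-0.5,-0.8,0,0.8]
    - [-0.5,-0.8,0,0.8]
    - [-0.5,-0.8,0,0.8]
    - [-0.5,-0.8,0,0.8]
    - [0,0,0,0]

```text
time: 21.35
tool_pos: [0.3872, 0.1687, 0.3781]
tcp_rot: [2.697, 1.609, 0.004]
contact_force: [0.7, 0.2, 1.1]
opening: 0.552
grasp_force: 0.0
```

```bash
python3 - <<'E'
from look import *
from plan import *
p,d,s=snap('wrist','w4.png'); c=pose(s); print(c)
W=cloud('wrist',d,s)
for o in models.tip_of('wrist','valve1'): print('v',round(o['score'],2),np.round(o['at'],3))
for o in models.tip_of('wrist','mallet'): print('m',round(o['score'],2),np.round(o['at'],3))
p,d,s=snap('top','t2.png')
for o in models.tip_of('top','valve1'): print('v',round(o['score'],2),np.round(o['at'],3))
for o in models.tip_of('top','dish')[:1]: print('d',round(o['score'],2),np.round(o['at'],3))
E
```

```text
[  0.38717474   0.16872052   0.37812849 -28.34363234]
v 0.96 [0.639 0.086 0.197]
v 0.83 [0.642 0.12  0.212]
m 0.75 [0.448 0.07  0.008]
m 0.7 [0.199 0.336 0.   ]
m 0.24 [0.566 0.069 0.233]
v 0.86 [0.643 0.116 0.214]
v 0.7 [0.639 0.088 0.202]
v 0.69 [ 0.537 -0.363 -0.002]
v 0.36 [0.561 0.062 0.221]
v 0.3 [0.649 0.451 0.   ]
d 0.89 [ 0.495 -0.118  0.001]
```

View pics/w4.png

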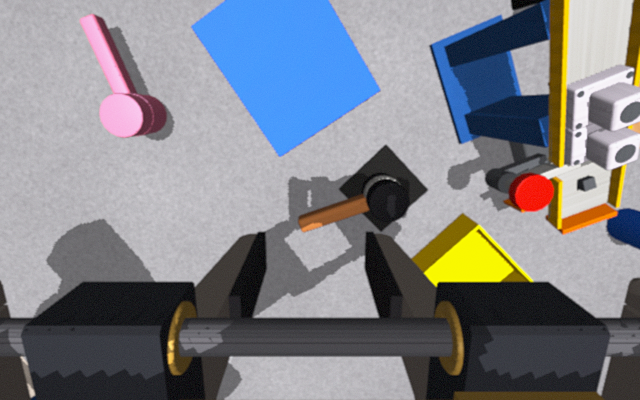

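Wrist view: both valves queue above the stop at (610,100) and (612,148), and the mat is empty. The mallet is on its rest with its head at (385,198) and handle end at (303,222). Next is the mallet.

```bash
cat > mal.py <<'E'
from look import *
from plan import *
def mallet():
    p,d,s=snap('wrist'); X=cloud('wrist',d,s).reshape(-1,3); r,g,b=p.reshape(-1,3).astype(int).T
    m=(X[:,0]>.25)&(X[:,0]<.55)&(X[:,1]>-.03)&(X[:,1]<.17)
    t=X[m&(X[:,2]>.078)&(X[:,2]<.1)]; print('head',cv2.minEnclosingCircle((t[:,:2]*1000).astype(np.float32)),t[:,:2].mean(0),np.median(t[:,2]))
    h=X[m&(X[:,2]>.046)&(X[:,2]<.066)&(r>b+40)]; rr=cv2.minAreaRect((h[:,:2]*1000).astype(np.float32)); v=np.linalg.svd(h[:,:2]-h[:,:2].mean(0),full_matrices=False)[2][0]
    print('handle',len(h),rr,np.degrees(np.arctan2(v[1],v[0])),np.percentile(h[:,2],[5,50,95]))
    q=X[m&(r<60)&(X[:,2]>0)&(X[:,2]<.012)]; print('rest',cv2.minAreaRect((q[:,:2]*1000).astype(np.float32)))
    return s
E
python3 - <<'E'
from mal import *
s=mallet(); plan(pose(s),[.40,.077,.22,-97.4])
E
```

```text
head ((449.0010986328125, 72.82743835449219), 27.878875732421875) [0.44905618 0.07431558] 0.08622751865233683
handle 1163 ((442.81805419921875, 48.620365142822266), (50.39852523803711, 261.1728210449219), 62.468666076660156) 154.91037350839062 [0.05005376 0.05900919 0.06074486]
rest ((454.6497802734375, 70.07632446289062), (97.51611328125, 98.28763580322266), 16.432758331298828)
[[-0.09, 0.07, 0.2, 0.94], [-0.09, 0.07, 0.19, 0.94], [-0.09, 0.08, 0.2, 0.94], [-0.08, 0.08, 0.19, 0.94], [-0.07, 0.09, 0.2, 0.95]]
[[-0.06, 0.1, 0.2, 0.94], [-0.06, 0.1, 0.19, 0.94], [-0.04, 0.11, 0.2, 0.94], [-0.05, 0.1, 0.19, 0.94], [-0.03, 0.11, 0.2, 0.94]]
[[-0.02, 0.12, 0.2, 0.94], [-0.02, 0.11, 0.19, 0.94], [0, 0.12, 0.2, 0.95], [0, 0.11, 0.19, 0.94], [0.01, 0.12, 0.2, 0.94]]
[[0.02, 0.11, 0.2, 0.94]]
-- [ 4.0020e-01  7.7000e-02  2.1980e-01 -9.7407e+01]
```

Request:
servo_tool:
  increments:
    - [-0.09,0.07,0.2,0.94]
    - [-0.09,0.07,0.2,0.94]
    - [-0.09,0.08,0.2,0.94]
    - [-0.08,0.08,0.2,0.94]
    - [-0.07,0.09,0.2,0.94]
  claw: 0.2

```text
time: 22.32
tool_pos: [0.3922, 0.1399, 0.3266]
tcp_rot: [-2.952, -1.073, 0.001]
contact_force: [0.3, 0.0, 0.9]
opening: 0.599
grasp_force: 0.0
```

Request:
servo_tool:
  increments:
    - [-0.06,0.1,0.2,0.94]
    - [-0.06,0.1,0.2,0.94]
    - [-0.04,0.1,0.2,0.94]
    - [-0.04,0.1,0.2,0.94]
    - [-0.03,0.1,0.2,0.94]

```text
time: 22.95
tool_pos: [0.3956, 0.1124, 0.2766]
tcp_rot: [-3.101, -0.502, 0.001]
contact_force: [-0.1, 0.3, -0.7]
opening: 0.601
grasp_force: 0.0
```

Request:
servo_tool:
  increments:
    - [-0.02,0.12,0.2,0.94]
    - [-0.02,0.12,0.2,0.94]
    - [0,0.12,0.2,0.94]
    - [0,0.12,0.2,0.94]
    - [0,0.12,0.2,0.94]

```text
time: 23.58
tool_pos: [0.3988, 0.0824, 0.2266]
tcp_rot: [-3.14, 0.086, 0.001]
contact_force: [0.8, -0.0, -0.2]
opening: 0.599
grasp_force: 0.0
```

Request:
servo_tool:
  increments:
    - [0,0.1,0.2,0.94]
    - [0,0,0,0]

```text
time: 23.82
tool_pos: [0.3979, 0.0775, 0.2162]
tcp_rot: [-3.135, 0.2, 0.004]
contact_force: [0.4, 0.7, -1.1]
opening: 0.597
grasp_force: 0.0
```

```bash
sed -i 's/(X\[:,1\]>-.03)/(X[:,1]>.03)/; s/(r>b+40)/(r>b+40)\&(X[:,0]<.415)/' mal.py; python3 - <<'E'
from mal import *
s=mallet(); print(pose(s))
E
```

```text
head ((448.690185546875, 72.37002563476562), 27.89167022705078) [0.44933387 0.07236632] 0.0864626246345312
handle 2051 ((368.9320068359375, 84.9913558959961), (21.323143005371094, 96.1464614868164), 81.70854187011719) 171.05681810280367 [0.05760174 0.05945117 0.06070598]
rest ((454.7194519042969, 69.64002990722656), (98.45513153076172, 98.27967834472656), 16.043569564819336)
[ 3.97866380e-01  7.75092677e-02  2.16245276e-01 -9.73028046e+01]
```

```bash
python3 plan.py .4042,.0794,.08,-98.8 .4042,.0794,.026,-98.8
```

```text
[ 3.98200e-01  7.77000e-02  2.16900e-01 -9.72503e+01]
[[0.03, -0.01, 0.68, 0.08], [0.03, -0.01, 0.69, 0.09], [0.03, -0.02, 0.68, 0.08], [0.02, -0.01, 0.69, 0.09]]
-- [ 4.04000e-01  7.94000e-02  7.99000e-02 -9.88087e+01]
[[0, 0, 0.54, 0], [0, 0, 0.54, 0]]
-- [ 4.04000e-01  7.94000e-02  2.59000e-02 -9.88087e+01]
```

Request:
servo_tool:
  increments:
    - [0.03,-0.01,0.68,0.08]
    - [0.03,-0.01,0.68,0.08]
    - [0.03,-0.02,0.68,0.08]
    - [0.02,-0.01,0.68,0.08]
    - [0,0,0,0]

```text
time: 24.5
tool_pos: [0.4021, 0.0798, 0.0794]
tcp_rot: [-3.132, 0.238, 0.008]
contact_force: [0.3, 0.1, 0.5]
opening: 0.602
grasp_force: 0.0
```

Request:
servo_tool:
  increments:
    - [0,0,0.54,0]
    - [0,0,0.54,0]
    - [0,0,0,0]

```text
time: 24.88
tool_pos: [0.4036, 0.0796, 0.0273]
tcp_rot: [-3.132, 0.239, 0.003]
contact_force: [-0.6, -1.0, 0.5]
opening: 0.601
grasp_force: 0.0
```

```bash
python3 plan.py .4042,.0794,.026,-98.8
```

```text
[ 4.03600e-01  7.96000e-02  2.73000e-02 -9.87282e+01]
[[0.01, 0, 0.03, 0.02]]
-- [ 4.04100e-01  7.95000e-02  2.58000e-02 -9.88199e+01]
```

Request:
servo_tool:
  increments:
    - [0,0,0.02,0]
    - [0,0,0,0]
    - [0,0,0,0]
    - [0,0,0,0]
    - [0,0,0,0]
  claw: -1

```text
time: 25.5
tool_pos: [0.4044, 0.0795, 0.0267]
tcp_rot: [-3.132, 0.24, -0.001]
contact_force: [-1.2, 0.6, 6.3]
opening: 0.236
grasp_force: 30.0
```

Request:
servo_tool:
  increments:
    - [0,0,-0.3,0]
    - [0,0,-0.7,0]
    - [0,0,-0.8,0]
    - [0,0,-0.8,0]
    - [0,0,-0.8,0]

```text
time: 26.12
tool_pos: [0.4026, 0.0795, 0.1961]
tcp_rot: [3.132, -0.24, -0.004]
contact_force: [0.4, 0.2, -3.9]
opening: 0.236
grasp_force: 30.0
```

Request:
servo_tool:
  increments:
    - [0,0,-0.8,0]
    - [0,0,-0.8,0]
    - [0,0,-0.4,0]
    - [0,0,0,0]

```text
time: 26.62
tool_pos: [0.4042, 0.0794, 0.2965]
tcp_rot: [3.132, -0.24, 0.002]
contact_force: [0.8, 0.7, -3.7]
opening: 0.237
grasp_force: 30.0
```

```bash
python3 - <<'E'
from look import *
from plan import *
p,d,s=snap('wrist','w5.png'); c=pose(s); print(c,s['opening'],s['grasp_force'],s['wrist_torque'])
X=cloud('wrist',d,s); 
W=X.reshape(-1,3); col=p.reshape(-1,3).astype(int)
m=(W[:,2]>c[2]+.04)&(W[:,2]<c[2]+.075)&(W[:,0]<c[0]+.11)&(W[:,0]>c[0]+.01)&(abs(W[:,1]-c[1])<.06)
print('head',cv2.minEnclosingCircle((W[m][:,:2]*1000).astype(np.float32)),np.median(W[m][:,2]),m.sum())
A=np.c_[W[m][:,:2]-W[m][:,:2].mean(0),np.ones(m.sum())]; print('tilt',np.linalg.lstsq(A,W[m][:,2],rcond=None)[0])
plan(c,[.517,.0748,.30,-98.8])
E
```

```text
[ 4.04175721e-01  7.93721768e-02  2.96530034e-01 -9.87784433e+01] 0.23675636640783734 29.989224672317505 [0.03546717 0.14022777 0.01363008]
head ((442.80853271484375, 77.96310424804688), 36.17950439453125) 0.35613079511169066 23529
tilt [ 0.02250536 -0.02221544  0.35587168]
[[0.75, -0.08, -0.02, 0], [0.75, -0.09, -0.03, 0], [0.74, -0.08, -0.02, 0]]
-- [ 5.16800e-01  7.46000e-02  3.00000e-01 -9.87784e+01]
```

View pics/w5.png

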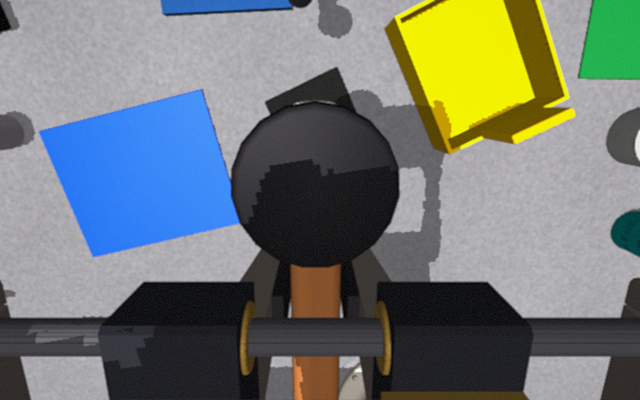

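The mallet is held level with its head at (315,185). Moving over the cap.

Request:
servo_tool:
  increments:
    - [0.6,-0.07,-0.02,0]
    - [0.75,-0.09,-0.03,0]
    - [0.6,-0.07,-0.02,0]
    - [0.29,-0.03,0,0]
    - [0,0,0,0]

```text
time: 27.3
tool_pos: [0.5158, 0.0751, 0.2968]
tcp_rot: [-3.132, 0.241, 0.008]
contact_force: [0.8, -0.5, -3.3]
opening: 0.235
grasp_force: 30.0
```

```bash
python3 plan.py .517,.0748,.257,-98.8; python3 - <<'E'
from look import *
p,d,s=snap('side')
for n in ['cap_top']:
    for o in models.tip_of('side',n)[:2]: print(n,o['score'],np.round(o['at'],4))
cv2.imwrite('pics/s1.png',cv2.resize(p[110:290,230:450,::-1],None,fx=3,fy=3))
E
```

```text
[ 5.15800e-01  7.51000e-02  2.96800e-01 -9.87872e+01]
[[0.02, 0, 0.8, 0]]
-- [ 5.16800e-01  7.50000e-02  2.56800e-01 -9.87872e+01]
cap_top 0.47 [0.5611 0.0692 0.2313]
cap_top 0.28 [ 0.7715 -0.1643  0.0033]
```

View pics/s1.png

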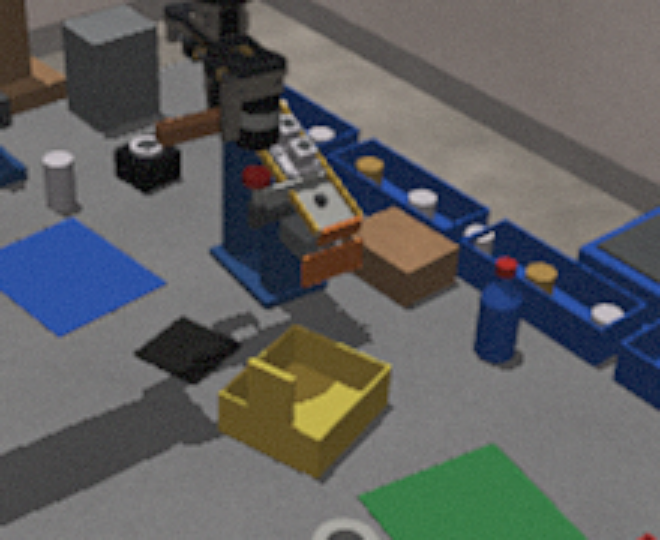

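The mallet head hangs over the red cap (crop (258,178)) with clearance on both sides. Pressing down in small steps.

Request:
servo_tool:
  increments:
    - [0.02,0,0.6,0]
    - [0,0,0.2,0]
    - [0,0,0.1,0]
    - [0,0,0.1,0]
    - [0,0,0.1,0]

```text
time: 28.02
tool_pos: [0.518, 0.075, 0.2458]
tcp_rot: [3.132, -0.24, 0.003]
contact_force: [-1.7, 1.3, -0.7]
opening: 0.243
grasp_force: 30.0
```

Request:
servo_tool:
  increments:
    - [0,0,0.08,0]
    - [0,0,0.06,0]
    - [0,0,0,0]

```text
time: 28.4
tool_pos: [0.5179, 0.075, 0.2375]
tcp_rot: [-3.132, 0.24, -0.001]
contact_force: [0.9, -0.0, -3.0]
opening: 0.239
grasp_force: 30.0
```

```bash
python3 plan.py .517,.0748,.233,-98.8
```

```text
[ 5.17900e-01  7.50000e-02  2.37500e-01 -9.87794e+01]
[[-0.02, 0.01, 0.09, 0]]
-- [ 5.16900e-01  7.47000e-02  2.33000e-01 -9.87794e+01]
```

Request:
servo_tool:
  increments:
    - [0,0,0.06,0]
    - [0,0,0.04,0]
    - [0,0,0,0]

```text
time: 28.78
tool_pos: [0.5178, 0.075, 0.2333]
tcp_rot: [3.132, -0.24, 0.002]
contact_force: [-1.5, 1.0, 2.5]
opening: 0.238
grasp_force: 30.0
```

Request:
servo_tool:
  increments:
    - [0,0,0.03,0]
    - [0,0,0,0]

```text
time: 29.02
tool_pos: [0.5178, 0.075, 0.2332]
tcp_rot: [3.132, -0.24, 0.002]
contact_force: [-5.6, 0.2, 10.8]
opening: 0.242
grasp_force: 30.0
```

```bash
python3 - <<'E'
from look import *
p,d,s=snap('wrist'); X=cloud('wrist',d,s).reshape(-1,3)
from plan import pose
c=pose(s); print(c,s['contact_force'],s['wrist_torque'])
W=X; m=(W[:,2]>c[2]+.03)&(W[:,2]<c[2]+.08)&(np.hypot(W[:,0]-c[0]-.045,W[:,1]-c[1]+.007)<.025)
q=W[m]; A=np.c_[q[:,:2]-q[:,:2].mean(0),np.ones(len(q))]; print('tilt',np.linalg.lstsq(A,q[:,2],rcond=None)[0],len(q), c[2])
E
```

```text
[ 5.17831809e-01  7.50135656e-02  2.33213479e-01 -9.87678017e+01] [-5.63018301  0.20344597 10.80933314] [ 0.037761    0.81212336 -0.00615273]
tilt [ 2.24061546e-04 -4.03301087e-04  2.93092205e-01] 18799 0.2332134794213293
```

The force rose to 14 N and travel ended at 20 mm, so the stop is down. Lifting off and returning the mallet.

Request:
servo_tool:
  increments:
    - [0,0,-0.2,0]
    - [0,0,-0.6,0]
    - [0,0,-0.6,0]
    - [0,0,0,0]

```text
time: 29.58
tool_pos: [0.5187, 0.0749, 0.3029]
tcp_rot: [3.132, -0.24, 0.006]
contact_force: [0.6, 1.5, -3.8]
opening: 0.236
grasp_force: 30.0
```

```bash
python3 - <<'E'
from look import *
from plan import *
for n in ['side','top']:
    p,d,s=snap(n)
    for k in ['cap_top','valve1']:
        for o in models.tip_of(n,k)[:2]: print(n,k,round(o['score'],2),np.round(o['at'],4))
plan(pose(),[.4096,.0765,.30,-98.8],[.4096,.0765,.06,-98.8])
E
```

```text
side cap_top 0.65 [0.5655 0.0711 0.2097]
side valve1 0.57 [0.6389 0.0413 0.1865]
side valve1 0.46 [0.6329 0.0087 0.1731]
top cap_top 0.49 [ 0.3757 -0.3309  0.0011]
top cap_top 0.26 [ 7.678e-01  2.424e-01 -3.000e-04]
top valve1 0.82 [0.6294 0.0065 0.1715]
top valve1 0.65 [ 0.3769 -0.327  -0.0012]
[[-0.71, 0.1, -0.01, 0], [-0.7, 0.1, 0, 0], [-0.71, 0.1, -0.01, 0]]
-- [ 4.0970e-01  7.6400e-02  3.0020e-01 -9.8782e+01]
[[0, 0, 0.69, 0], [0, 0, 0.68, 0], [0, 0, 0.69, 0], [0, 0, 0.69, 0], [0, 0, 0.68, 0]]
[[0, 0, 0.69, 0], [0, 0, 0.68, 0]]
-- [ 4.0970e-01  7.6400e-02  6.0200e-02 -9.8782e+01]
```

Cap at z ≈ 0.21, and both valves have slid down to the gate. Putting the mallet back.

Request:
servo_tool:
  increments:
    - [-0.6,0.08,0,0]
    - [-0.75,0.1,0,0]
    - [-0.6,0.08,0,0]
    - [-0.2,0.03,0,0]
    - [0,0,0.5,0]

```text
time: 30.5
tool_pos: [0.4103, 0.077, 0.2776]
tcp_rot: [3.132, -0.241, 0.008]
contact_force: [0.7, -0.0, -4.9]
opening: 0.236
grasp_force: 30.0
```

Request:
servo_tool:
  increments:
    - [0,0,0.8,0]
    - [0,0,0.8,0]
    - [0,0,0.8,0]
    - [0,0,0.8,0]
    - [0,0,0.6,0]

```text
time: 31.12
tool_pos: [0.4086, 0.0771, 0.084]
tcp_rot: [-3.132, 0.241, 0.003]
contact_force: [0.2, 0.4, -3.2]
opening: 0.236
grasp_force: 30.0
```

Request:
servo_tool:
  increments:
    - [0,0,0.2,0]
    - [0,0,0,0]
    - [0,0,0,0]

```text
time: 31.5
tool_pos: [0.4106, 0.077, 0.0775]
tcp_rot: [3.132, -0.24, 0.005]
contact_force: [-0.5, 0.4, -3.3]
opening: 0.235
grasp_force: 30.0
```

```bash
python3 plan.py .4096,.0765,.027,-98.8
```

```text
[ 4.10600e-01  7.70000e-02  7.75000e-02 -9.87798e+01]
[[-0.01, 0.01, 0.51, 0], [-0.01, 0, 0.5, 0]]
-- [ 4.09500e-01  7.66000e-02  2.70000e-02 -9.87798e+01]
```

Request:
servo_tool:
  increments:
    - [-0.02,0.01,0.5,0]
    - [0,0,0.36,0]
    - [0,0,0.1,0]
    - [0,0,0.05,0]
    - [0,0,0,0]

```text
time: 32.12
tool_pos: [0.4093, 0.0767, 0.0268]
tcp_rot: [3.132, -0.24, 0.004]
contact_force: [0.2, -0.0, -3.1]
opening: 0.237
grasp_force: 30.0
```

Request:
servo_tool:
  increments:
    - [0,0,0,0]
    - [0,0,0,0]
    - [0,0,0,0]
  claw: 0.2

```text
time: 32.5
tool_pos: [0.4085, 0.0767, 0.026]
tcp_rot: [3.132, -0.24, 0.002]
contact_force: [-0.3, -0.1, 0.2]
opening: 0.539
grasp_force: 0.0
```

Request:
servo_tool:
  increments:
    - [0,0,-0.3,0]
    - [0,0,-0.7,0]
    - [0,0,-0.8,0]
    - [0,0,-0.8,0]
    - [0,0,-0.8,0]

```text
time: 33.12
tool_pos: [0.4079, 0.0768, 0.197]
tcp_rot: [3.132, -0.24, 0.001]
contact_force: [1.7, 0.4, -0.6]
opening: 0.602
grasp_force: 0.0
```

```bash
python3 - <<'E'
from mal import *
s=mallet(); print(pose(s))
p,d,s=snap('top')
X=cloud('top',d,s).reshape(-1,3); r,g,b=p.reshape(-1,3).astype(int).T
m=(X[:,0]>.36)&(X[:,0]<.64)&(X[:,1]>-.26)&(X[:,1]<.01)&(r>100)&(b<90)&(r-g<60)
q=X[m&(X[:,2]>.04)&(X[:,2]<.08)]; print('dish',cv2.minAreaRect((q[:,:2]*1000).astype(np.float32)))
q=X[m&(X[:,2]>.1)&(X[:,2]<.15)&(X[:,1]<-.12)]; print('tab',cv2.minAreaRect((q[:,:2]*1000).astype(np.float32)),q.mean(0))
for o in models.tip_of('top','dish')[:1]: print(o)
E
```

```text
head ((453.4414367675781, 69.43802642822266), 27.84453010559082) [0.45427095 0.06930131] 0.08644874134972305
handle 2110 ((370.93035888671875, 82.55642700195312), (20.808490753173828, 91.3601303100586), 81.72784423828125) 171.26281497092677 [0.05774844 0.05940818 0.0606371 ]
rest ((406.0615234375, 55.83373260498047), (200.00924682617188, 97.8292007446289), 15.64908504486084)
[ 4.07934023e-01  7.67810240e-02  1.97047605e-01 -9.87765519e+01]
dish ((494.4546203613281, -117.65533447265625), (159.23350524902344, 140.1961212158203), 17.554527282714844)
tab ((424.49072265625, -143.8521270751953), (9.251250267028809, 49.67826843261719), 17.24441909790039) [ 0.42437031 -0.14383331  0.12785852]
{'at': [0.4956, -0.1181, 0.0018], 'score': 0.95}
```

The mallet stands at (0.4535, 0.0694), within 2 mm of the rest's middle. Now the dish: tab at (0.423, -0.141), dish yaw 17.5°.

```bash
python3 plan.py .41,-.03,.22,-130 .423,-.141,.20,-162.5
```

```text
[ 4.0970e-01  7.6600e-02  1.9780e-01 -9.8775e+01]
[[0.05, 0.3, -0.06, 0.97], [0.07, 0.3, -0.07, 0.98], [0.09, 0.29, -0.06, 0.97], [0.12, 0.28, -0.06, 0.97], [0.13, 0.27, -0.07, 0.98]]
[[0.16, 0.26, -0.06, 0.97], [0.18, 0.25, -0.06, 0.97]]
-- [ 4.100000e-01 -3.010000e-02  2.198000e-01 -1.299897e+02]
[[0.2, 0.19, 0.05, 0.89], [0.22, 0.18, 0.05, 0.88], [0.23, 0.16, 0.05, 0.89], [0.24, 0.14, 0.05, 0.89], [0.25, 0.13, 0.05, 0.88]]
[[0.25, 0.11, 0.05, 0.89], [0.27, 0.09, 0.05, 0.89], [0.27, 0.07, 0.05, 0.88]]
-- [ 4.232000e-01 -1.411000e-01  1.998000e-01 -1.624879e+02]
```

Request:
servo_tool:
  increments:
    - [0.05,0.3,-0.06,0.97]
    - [0.07,0.3,-0.06,0.97]
    - [0.09,0.29,-0.06,0.97]
    - [0.12,0.28,-0.06,0.97]
    - [0.13,0.27,-0.06,0.97]
  claw: 0

```text
time: 33.9
tool_pos: [0.4071, 0.0006, 0.2088]
tcp_rot: [-3.026, 0.844, 0.005]
contact_force: [0.8, 0.8, 0.0]
opening: 0.501
grasp_force: 0.0
```

Request:
servo_tool:
  increments:
    - [0.16,0.26,-0.06,0.97]
    - [0.18,0.25,-0.06,0.97]
    - [0.2,0.19,0.05,0.89]
    - [0.22,0.18,0.05,0.89]
    - [0.23,0.16,0.05,0.89]

```text
time: 34.52
tool_pos: [0.4125, -0.0716, 0.2071]
tcp_rot: [-2.82, 1.384, 0.005]
contact_force: [-0.6, 0.2, -0.2]
opening: 0.5
grasp_force: 0.0
```

Request:
servo_tool:
  increments:
    - [0.24,0.14,0.05,0.89]
    - [0.25,0.13,0.05,0.89]
    - [0.25,0.11,0.05,0.89]
    - [0.27,0.09,0.05,0.89]
    - [0.27,0.07,0.05,0.89]

```text
time: 35.15
tool_pos: [0.4207, -0.1408, 0.1945]
tcp_rot: [2.531, -1.861, -0.005]
contact_force: [0.5, 1.1, 0.3]
opening: 0.499
grasp_force: 0.0
```

Request:
servo_tool:
  increments:
    - [0,0,0,0]
    - [0,0,0,0]

```text
time: 35.4
tool_pos: [0.4212, -0.1403, 0.1957]
tcp_rot: [-2.534, 1.857, 0.003]
contact_force: [0.7, -0.3, -0.5]
opening: 0.501
grasp_force: 0.0
```

```bash
python3 - <<'E'
from look import *
from plan import *
p,d,s=snap('wrist','w6.png'); c=pose(s); print(c)
X=cloud('wrist',d,s).reshape(-1,3); r,g,b=p.reshape(-1,3).astype(int).T
m=(X[:,0]>.3)&(X[:,0]<.64)&(X[:,1]>-.3)&(X[:,1]<.01)&(r>90)&(b<90)&(r-g<70)
q=X[m&(X[:,2]>.052)&(X[:,2]<.068)]; print('rim',len(q),cv2.minAreaRect((q[:,:2]*1000).astype(np.float32)))
q=X[m&(X[:,2]>.118)&(X[:,2]<.14)]; print('tab',len(q),cv2.minAreaRect((q[:,:2]*1000).astype(np.float32)),np.median(q[:,2]))
E
```

```text
[ 4.21160327e-01 -1.40277523e-01  1.95739140e-01 -1.62467659e+02]
rim 2888 ((495.5414733886719, -116.83454132080078), (160.30455017089844, 139.60816955566406), 17.626779556274414)
tab 1474 ((510.1217041015625, -66.7887191772461), (257.7432556152344, 56.782188415527344), 40.45345687866211) 0.12726971883234417
```

View pics/w6.png

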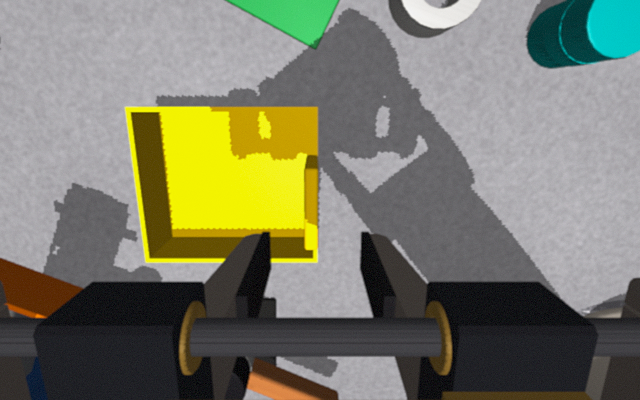

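Dish rim corners are at (125,108) and (318,262), with the tab at (311,205), midway between the open fingers. Descending onto the tab.

```bash
python3 plan.py .424,-.1395,.068,-162.4
```

```text
[ 4.213000e-01 -1.403000e-01  1.960000e-01 -1.624632e+02]
[[0, -0.01, 0.64, 0], [0, -0.02, 0.64, -0.01], [0, -0.01, 0.64, 0], [0, -0.02, 0.64, 0]]
-- [ 4.242000e-01 -1.394000e-01  6.800000e-02 -1.624174e+02]
```

Request:
servo_tool:
  increments:
    - [0,-0.03,0.5,0]
    - [0,-0.03,0.6,0]
    - [0,0,0.7,0]
    - [0,0,0.6,0]
    - [0,0,0.1,0]

```text
time: 36.08
tool_pos: [0.4229, -0.1385, 0.0697]
tcp_rot: [2.534, -1.857, -0.007]
contact_force: [-1.0, -0.0, 0.9]
opening: 0.5
grasp_force: 0.0
```

Request:
servo_tool:
  increments:
    - [0,0,0,0]
    - [0,0,0,0]
    - [0,0,0,0]
    - [0,0,0,0]
    - [0,0,0,0]
  claw: -1

```text
time: 36.7
tool_pos: [0.4249, -0.1403, 0.0723]
tcp_rot: [2.533, -1.858, 0.002]
contact_force: [-2.0, 0.2, 4.7]
opening: 0.106
grasp_force: 30.0
```

Request:
servo_tool:
  increments:
    - [0,0,-0.2,0]
    - [0,0,-0.4,0]
    - [0,0,-0.4,0]
    - [0,0,0,0]

```text
time: 37.2
tool_pos: [0.4255, -0.1407, 0.1231]
tcp_rot: [-2.533, 1.858, -0.005]
contact_force: [-0.2, -0.1, -2.1]
opening: 0.108
grasp_force: 30.0
```

```bash
python3 - <<'E'
from look import *
from plan import *
p,d,s=snap('wrist'); c=pose(s); print(c,s['opening'],s['grasp_force'],s['wrist_torque'])
X=cloud('wrist',d,s).reshape(-1,3); r,g,b=p.reshape(-1,3).astype(int).T
m=(X[:,0]>.3)&(X[:,0]<.64)&(X[:,1]>-.3)&(X[:,1]<.01)&(r>90)&(b<90)&(r-g<70)
def fl(z0,z1):
    q=X[m&(X[:,2]>z0)&(X[:,2]<z1)]; f=np.radians(c[3]+180); L=(q[:,:2]-c[:2])@np.array([[np.cos(f),-np.sin(f)],[np.sin(f),np.cos(f)]])
    A=np.c_[L,np.ones(len(q))]
    for _ in range(6):
        k=np.linalg.lstsq(A,q[:,2],rcond=None)[0]; e=abs(q[:,2]-A@k)<.003; q=q[e];A=A[e];L=L[e]
    print(len(q),'slope x,y',k[:2],'z at tab',k[2],'L',L.min(0),L.max(0))
fl(.035,.075)
fl(.095,.125)
plan(c,[.50,-.19,.125,-150],[.608,-.199,.122,-96.1])
E
```

```text
[ 4.25467016e-01 -1.40691671e-01  1.23056517e-01 -1.62540329e+02] 0.10792949059080045 29.99960482120514 [-0.0053455   0.09037645 -0.00928594]
34069 slope x,y [ 0.00134209 -0.00048627] z at tab 0.05531317406656858 L [-0.00147734 -0.06323794] [0.15180954 0.06773619]
4871 slope x,y [ 0.0003892  -0.00070321] z at tab 0.11135284590076093 L [-0.00545008 -0.0691032 ] [0.15565227 0.04767533]
[[0.46, -0.38, -0.01, -0.91], [0.49, -0.34, -0.02, -0.91], [0.51, -0.3, -0.01, -0.92]]
-- [ 4.999000e-01 -1.899000e-01  1.251000e-01 -1.499811e+02]
[[0.1, -0.15, 0.01, -0.98], [0.12, -0.14, 0, -0.98], [0.12, -0.13, 0.01, -0.98], [0.14, -0.12, 0, -0.98], [0.14, -0.11, 0.01, -0.98]]
[[0.15, -0.1, 0, -0.98], [0.16, -0.08, 0.01, -0.98], [0.17, -0.07, 0, -0.98], [0.17, -0.06, 0.01, -0.98], [0.17, -0.05, 0, -0.98]]
[[0.18, -0.03, 0.01, -0.98], [0.18, -0.02, 0, -0.98]]
-- [  0.6079  -0.1989   0.1221 -96.0772]
```

Dish is level in the grip (slope 0.001), with its rim at z = 0.111. Moving it in front of the paddle.

Request:
servo_tool:
  increments:
    - [0.46,-0.38,-0.02,-0.9]
    - [0.49,-0.34,-0.02,-0.9]
    - [0.51,-0.3,-0.02,-0.9]
    - [0.1,-0.15,0,-0.98]
    - [0.12,-0.14,0,-0.98]

```text
time: 37.88
tool_pos: [0.5165, -0.1905, 0.1228]
tcp_rot: [-2.835, 1.353, 0.005]
contact_force: [0.7, -1.0, -1.8]
opening: 0.103
grasp_force: 30.0
```

Request:
servo_tool:
  increments:
    - [0.12,-0.13,0,-0.98]
    - [0.14,-0.12,0,-0.98]
    - [0.14,-0.11,0,-0.98]
    - [0.15,-0.1,0,-0.98]
    - [0.16,-0.08,0,-0.98]

```text
time: 38.5
tool_pos: [0.5612, -0.1943, 0.1228]
tcp_rot: [-3.044, 0.775, 0.004]
contact_force: [0.2, -0.9, -1.8]
opening: 0.105
grasp_force: 30.0
```

Request:
servo_tool:
  increments:
    - [0.17,-0.07,0,-0.98]
    - [0.17,-0.06,0,-0.98]
    - [0.17,-0.05,0,-0.98]
    - [0.18,-0.03,0,-0.98]
    - [0.18,-0.02,0,-0.98]

```text
time: 39.12
tool_pos: [0.6063, -0.1982, 0.1226]
tcp_rot: [-3.136, 0.167, 0.004]
contact_force: [0.4, 0.6, -1.4]
opening: 0.11
grasp_force: 30.0
```

Request:
servo_tool:
  increments:
    - [0,0,0,0]
    - [0,0,0,0]

```text
time: 39.38
tool_pos: [0.6062, -0.1984, 0.1236]
tcp_rot: [-3.136, 0.173, 0.003]
contact_force: [0.3, -0.4, -2.2]
opening: 0.111
grasp_force: 30.0
```

```bash
python3 plan.py .608,-.199,.126,-96.1 .612,-.160,.126,-96.1; python3 - <<'E'
from look import *
p,d,s=snap('side')
for k in ['paddle_face','dish','valve1','mallet']:
    for o in models.tip_of('side',k)[:2]: print(k,round(o['score'],2),np.round(o['at'],4))
p2,d2,s2=snap('top')
X=cloud('top',d2,s2).reshape(-1,3); r,g,b=p2.reshape(-1,3).astype(int).T
m=(X[:,0]>.5)&(X[:,0]<.75)&(X[:,1]>-.25)&(X[:,1]<.05)&(r>100)&(b<90)&(r-g<60)
q=X[m&(X[:,2]>.1)&(X[:,2]<.125)]; print('rim',cv2.minAreaRect((q[:,:2]*1000).astype(np.float32)),np.median(q[:,2]))
a=cv2.resize(p[110:290,230:450,::-1],(560,458)); 
cv2.imwrite('pics/s2.png',a)
E
```

```text
[  0.6062  -0.1984   0.1236 -96.3323]
[[0.04, 0.01, -0.05, -0.05]]
-- [  0.6081  -0.1991   0.1261 -96.1031]
[[-0.01, -0.79, 0, 0]]
-- [  0.6118  -0.1598   0.1261 -96.1031]
paddle_face 0.52 [ 0.63   -0.0078  0.1061]
dish 0.62 [ 0.612  -0.1256  0.0559]
valve1 0.69 [0.6374 0.0441 0.1844]
valve1 0.55 [0.6344 0.009  0.1716]
mallet 0.96 [0.452  0.0678 0.0086]
mallet 0.84 [ 0.2449 -0.3357  0.0022]
rim ((613.1174926757812, -124.16780090332031), (159.85523986816406, 140.90313720703125), 83.93603515625) 0.11213129849623082
```

View pics/s2.png

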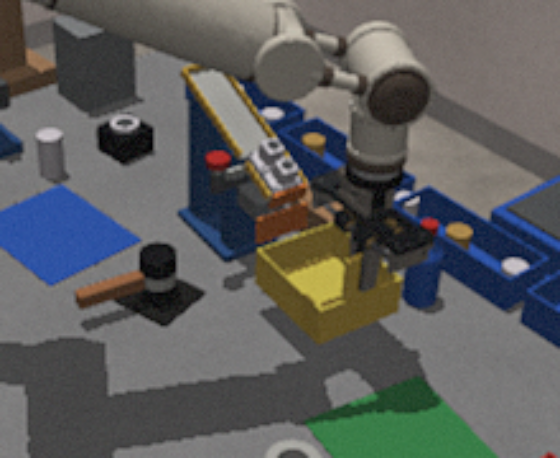

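The dish is in front of the orange paddle, rim at (300,235) and paddle at (283,222), and both valves wait at the gate. Pushing in.

Request:
servo_tool:
  increments:
    - [0.05,0,-0.04,0.03]
    - [0,-0.3,0,0]
    - [0,-0.4,0,0]
    - [0,-0.2,0,0]
    - [0,-0.15,0,0]

```text
time: 40.3
tool_pos: [0.6154, -0.1458, 0.1267]
tcp_rot: [3.136, -0.173, 0.0]
contact_force: [-0.1, -0.9, -1.4]
opening: 0.104
grasp_force: 30.0
```

Request:
servo_tool:
  increments:
    - [0,-0.1,0,0]
    - [0,-0.05,0,0]
    - [0,0,0,0]
    - [0,0,0,0]

```text
time: 40.8
tool_pos: [0.6159, -0.1401, 0.1263]
tcp_rot: [3.136, -0.176, -0.0]
contact_force: [-0.4, -4.2, -2.5]
opening: 0.108
grasp_force: 30.0
```

```bash
cat > chk.py <<'E'
from look import *
from plan import *
def chk():
    s=arm.observe(); c=pose(s); print(c,s['contact_force'],'tip rim u',(c[:2]-[.628,-.01])@[.1063,.9943]+.155)
    for n in ['side','top','wrist']:
        snap(n)
        for k in ['paddle_face','valve1','dish']:
            for o in models.tip_of(n,k)[:2]: print(n,k,round(o['score'],2),np.round(o['at'],4))
E
python3 -c "from chk import *; chk()"
```

```text
[  0.61589936  -0.14007194   0.12626656 -96.42180181] [-0.35142022 -4.21038259 -2.47120299] tip rim u 0.024383173437915046
side paddle_face 0.46 [0.6273 0.0125 0.1093]
side paddle_face 0.41 [ 0.6276 -0.047   0.0807]
side valve1 0.69 [ 0.628  -0.0493  0.0794]
side valve1 0.56 [ 0.6217 -0.054   0.1286]
side dish 0.71 [ 0.6231 -0.0658  0.0552]
side dish 0.47 [ 0.7735 -0.1656  0.0023]
top valve1 0.45 [ 0.6224 -0.0807  0.1142]
top valve1 0.37 [ 0.543  -0.5713 -0.0021]
top dish 0.96 [ 0.6228 -0.0661  0.0543]
wrist valve1 0.98 [ 0.6259 -0.0519  0.0801]
wrist valve1 0.74 [ 0.6208 -0.1179  0.0998]
```

Request:
servo_tool:
  increments:
    - [0,0,0,0]
    - [0,0,0,0]
    - [0,0,0,0]
    - [0,0,0,0]

```text
time: 41.9
tool_pos: [0.6159, -0.1401, 0.1264]
tcp_rot: [3.136, -0.176, -0.0]
contact_force: [0.3, -5.9, -3.7]
opening: 0.107
grasp_force: 30.0
```

```bash
python3 -c "
from chk import *
snap('wrist','w7.png'); chk()"
```

```text
[  0.61597417  -0.14006771   0.12638646 -96.40723388] [-0.6135239  -5.74250806 -4.11557443] tip rim u 0.02439533069736674
side paddle_face 0.62 [0.6266 0.015  0.1064]
side paddle_face 0.55 [0.5578 0.0639 0.1985]
side valve1 0.6 [ 0.6216 -0.1177  0.1032]
side valve1 0.54 [ 0.6289 -0.0492  0.0797]
side dish 0.85 [ 0.618  -0.067   0.0585]
top paddle_face 0.43 [ 0.6201 -0.1261  0.1005]
top valve1 0.49 [ 0.6239 -0.0479  0.0777]
top valve1 0.43 [ 0.6205 -0.1242  0.1001]
top dish 0.94 [ 0.6219 -0.0689  0.0536]
top dish 0.7 [ 0.5038  0.466  -0.0064]
wrist paddle_face 0.61 [ 0.6242 -0.0593  0.0514]
wrist valve1 0.93 [ 0.6243 -0.0466  0.0744]
wrist valve1 0.68 [ 0.6209 -0.1209  0.0983]
wrist dish 0.85 [ 0.6238 -0.0614  0.0533]
```

View pics/w7.png

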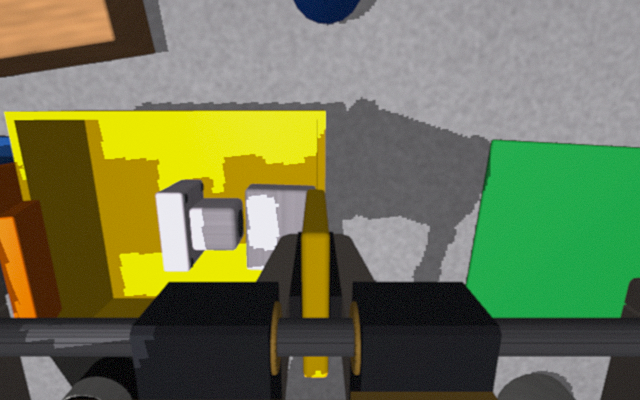

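Both valves are inside the dish, one on its side at (200,228) and one by the tab at (280,225). Backing out and carrying the dish to the mat.

Request:
servo_tool:
  increments:
    - [0,0.2,0,0]
    - [0,0.4,0,0]
    - [0,0.4,0,0]
    - [0,0.4,0,0]
    - [0,0.3,0,0]

```text
time: 43.18
tool_pos: [0.6063, -0.2256, 0.1266]
tcp_rot: [-3.137, 0.177, -0.0]
contact_force: [1.7, -0.4, -3.6]
opening: 0.107
grasp_force: 30.0
```

```bash
python3 plan.py .527,-.437,.13,-96.4 .527,-.437,.085,-96.4; python3 -c "
from chk import *
snap('top')
for o in models.tip_of('top','outmat')[:1]: print(o)"
```

```text
[  0.6063  -0.2256   0.1266 -96.4642]
[[-0.18, 0.73, -0.01, 0], [-0.19, 0.73, -0.01, 0], [-0.18, 0.73, -0.01, -0.01], [-0.18, 0.73, -0.02, 0], [-0.19, 0.73, -0.01, 0]]
[[-0.18, 0.73, -0.01, 0]]
-- [  0.5271  -0.437    0.1301 -96.4183]
[[0, 0, 0.45, 0], [0, 0, 0.45, 0]]
-- [ 5.27100e-01 -4.37000e-01  8.51000e-02 -9.64183e+01]
{'at': [0.5345, -0.3636, -0.0017], 'score': 0.86}
```

Request:
servo_tool:
  increments:
    - [-0.1,0.4,0,0]
    - [-0.15,0.6,0,0]
    - [-0.18,0.7,0,0]
    - [-0.18,0.7,0,0]
    - [-0.18,0.7,0,0]

```text
time: 43.9
tool_pos: [0.5493, -0.3748, 0.1267]
tcp_rot: [3.137, -0.175, 0.0]
contact_force: [0.7, -0.5, -2.6]
opening: 0.108
grasp_force: 30.0
```

Request:
servo_tool:
  increments:
    - [-0.15,0.6,0,0]
    - [-0.1,0.4,0,0]
    - [-0.06,0.28,0,0]
    - [0,0,0,0]
    - [0,0,0.3,0]

```text
time: 44.52
tool_pos: [0.5289, -0.4353, 0.1127]
tcp_rot: [3.135, -0.174, 0.004]
contact_force: [0.5, 0.1, -4.6]
opening: 0.104
grasp_force: 30.0
```

Request:
servo_tool:
  increments:
    - [0,0,0.3,0]
    - [0,0,0.2,0]
    - [0,0,0,0]

```text
time: 44.9
tool_pos: [0.5269, -0.4341, 0.0847]
tcp_rot: [-3.134, 0.174, 0.004]
contact_force: [0.5, -0.2, -3.1]
opening: 0.107
grasp_force: 30.0
```

```bash
python3 plan.py .527,-.437,.0765,-96.4; python3 -c "
from chk import *
p,d,s=snap('top')
X=cloud('top',d,s).reshape(-1,3); r,g,b=p.reshape(-1,3).astype(int).T
m=(X[:,0]>.4)&(X[:,0]<.68)&(X[:,1]>-.5)&(X[:,1]<-.2)&(r>100)&(b<90)&(r-g<60)
q=X[m&(X[:,2]>.055)&(X[:,2]<.085)]; print('rim',cv2.minAreaRect((q[:,:2]*1000).astype(np.float32)),np.median(q[:,2]))
"
```

```text
[ 5.26900e-01 -4.34100e-01  8.47000e-02 -9.63708e+01]
[[0.01, 0.06, 0.16, 0.01]]
-- [ 5.27100e-01 -4.37100e-01  7.67000e-02 -9.64167e+01]
rim ((533.9112548828125, -359.40106201171875), (160.52203369140625, 140.60372924804688), 83.75194549560547) 0.0720521797316378
```

Centred to within a few mm. Lowering, releasing and retreating.

Request:
servo_tool:
  increments:
    - [0,0.05,0.1,0]
    - [0,0,0.06,0]
    - [0,0,0.02,0]
    - [0,0,0,0]

```text
time: 45.45
tool_pos: [0.5273, -0.4377, 0.0776]
tcp_rot: [-3.137, 0.175, 0.0]
contact_force: [0.3, -0.4, -3.1]
opening: 0.11
grasp_force: 30.0
```

Request:
servo_tool:
  increments:
    - [0,0,0,0]
    - [0,0,0,0]
    - [0,0,0,0]
    - [0,0,0,0]
  claw: -0.3

```text
time: 45.95
tool_pos: [0.5274, -0.4378, 0.0778]
tcp_rot: [3.136, -0.175, 0.0]
contact_force: [0.1, -0.3, 0.3]
opening: 0.347
grasp_force: 0.0
```

Request:
servo_tool:
  increments:
    - [0,0,-0.3,0]
    - [0,0,-0.6,0]
    - [0,0,-0.8,0]
    - [0,0,-0.8,0]
    - [0,0,-0.8,0]

```text
time: 46.58
tool_pos: [0.5274, -0.4378, 0.2454]
tcp_rot: [3.136, -0.175, 0.002]
contact_force: [0.4, 0.6, -0.7]
opening: 0.346
grasp_force: 0.0
```

Request:
servo_tool:
  increments:
    - [-0.8,0,0,0]
    - [-0.8,0,0,0]
    - [-0.8,0,0,0]
    - [0,0,0,0]

```text
time: 47.08
tool_pos: [0.4065, -0.4244, 0.2439]
tcp_rot: [3.136, -0.179, 0.001]
contact_force: [0.9, 0.4, 1.2]
opening: 0.354
grasp_force: 0.0
```

```bash
python3 -c "
from chk import *
p,d,s=snap('top','t9.png')
X=cloud('top',d,s).reshape(-1,3); r,g,b=p.reshape(-1,3).astype(int).T
m=(X[:,0]>.4)&(X[:,0]<.68)&(X[:,1]>-.5)&(X[:,1]<-.2)&(r>100)&(b<90)&(r-g<60)
q=X[m&(X[:,2]>.05)&(X[:,2]<.085)]; print('rim',cv2.minAreaRect((q[:,:2]*1000).astype(np.float32)),np.median(q[:,2]))
for k in ['valve1','dish','mallet','rest','outmat','collar','cupbin','oiler']:
    for o in models.tip_of('top',k)[:3]: print(k,round(o['score'],2),np.round(o['at'],3))
snap('side')
for o in models.tip_of('side','cap_top')[:1]: print(o)
print(pose())
"
```

```text
rim ((534.08544921875, -363.6471862792969), (161.4730224609375, 141.25308227539062), 83.76536560058594) 0.06354932174187367
valve1 0.78 [ 0.536 -0.344  0.03 ]
valve1 0.71 [ 0.532 -0.417  0.048]
dish 0.82 [ 0.533 -0.364  0.004]
mallet 0.75 [0.453 0.071 0.006]
mallet 0.68 [ 0.537 -0.362  0.006]
mallet 0.65 [ 0.202  0.341 -0.002]
rest 0.98 [0.455 0.069 0.   ]
collar 0.84 [ 0.376 -0.325 -0.002]
cupbin 0.77 [ 0.545 -0.57   0.   ]
oiler 0.64 [ 0.765 -0.168  0.001]
{'at': [0.5599, 0.0686, 0.2111], 'score': 0.43}
[  0.40832147  -0.42432777   0.24244535 -96.37185277]
```

View pics/t9.png

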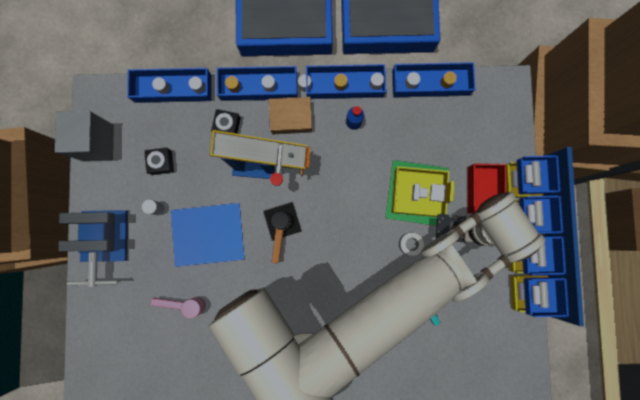

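The dish stands on the green mat at (421,193) with both valves in it, the mallet is on its rest at (281,221), and the bystanders are unmoved. Handing in.

```bash
python3 -c "
from h import *
print(hand_in())"
```

```text
the job is handed in; nothing more can be done
None
```

I handed the job in at about 47 s of robot time; the simulator returned no verdict, but by my last camera check both valve bodies are in the dish on the middle of the green mat, the mallet stands on its rest, the stop is down, and nothing else appears moved.

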